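Dry lay-up of a lamination on two levelled rests

TASK

Set up a dry lay-up on the two rests screwed to the bench: put the thick packer on the low rest and the thin packer on the high rest, each centred and lengthways along its rest, so that their tops come level. Lay the long batten flat across both packers so that it runs centrally over both and reaches past them at each end, then the short batten on top of it, centred and with edges in line, and last stand the steel weight upright on the middle of the short batten. Leave the glue bottle, the try square and the wooden clamp where they are.

Things in the scene. Friction and masses are not known exactly. Their poses are not given: they have to be found in the camera images.
- thick_mid (a point): thick packer: loose solid spruce block, 70 (x) x 50 (y) x 45 (z) mm, about 0.08 kg. Origin at its centre, half-way up; x along its length, y across, z up. Lies flat at the start; it is the same turned half round.
- thin_mid (a point): thin packer: loose plywood block with striped edges, 90 (x) x 50 (y) x 25 (z) mm, about 0.07 kg. Origin at its centre, half-way up; x along its length, y across, z up. Lies flat at the start; it is the same turned half round.
- long_mid (a point): long batten: loose planed spruce, 340 (x) x 40 (y) x 22 (z) mm, about 0.14 kg. Origin at its centre, half-way up; x along its length, y across, z up. Lies flat at the start; it is the same turned half round.
- short_mid (a point): short batten: loose planed spruce, 160 (x) x 40 (y) x 22 (z) mm, about 0.065 kg. Origin at its centre, half-way up; x along its length, y across, z up. Lies flat at the start; it is the same turned half round.
- weight_mid (a point): steel weight: loose upright dark steel cylinder, 48 mm across and 45 mm high, with a 26 mm wide knob on top; 60 mm high in all, about 0.65 kg. Origin on its axis half-way up, 30 mm above its underside; z up. Stands upright at the start.
- rest_low_top (a point): low rest: brown block with light plywood edge stripes, fixed to the bench, broad and low, 120 (x) x 90 (y) x 20 (z) mm, screw heads in its corners. Origin at the centre of its top face, 20 mm above the bench; x along its length, z up. The rests' centres are 200 to 250 mm apart, roughly across the robot's view; either may be the left one.
- rest_high_top (a point): high rest: brown block with light plywood edge stripes, fixed to the bench, narrower and higher, 105 (x) x 70 (y) x 40 (z) mm, screw heads in its corners. Origin at the centre of its top face, 40 mm above the bench; x along its length, z up.
- glue_mid (a point): glue bottle, not to be moved: white with a blue cap, 50 mm across, 110 mm high. Origin on its axis, 55 mm up.
- square_mid (a point): try square, not to be moved: dark wood stock 150 x 28 x 18 mm along x with a steel blade reaching 230 mm to +y from near its +x end, lying flat. Origin at the centre of the stock.
- clamp_mid (a point): wooden cam clamp, not to be moved: block 120 x 50 x 30 mm with two plywood cheeks and a slanting spruce lever, about 135 mm high. Origin 45 mm above the middle of its foot.

How it is judged:
By the outcome, as a careful person would: the job done as asked, in the order asked, and still so for the second after the job is handed in, with the robot touching nothing.
It also fails if it takes over 144 s, if anything falls off the work surface, if the arm or the gripper's body presses on something with over 40 N, if the wrist force passes 120 N, or if a joint passes its speed limit or range.

ROBOT

A 6-joint arm with a two-finger parallel gripper is mounted at the origin on the work surface. World frame = base frame: x ahead of the robot, y to its left, z up, the work surface at z = 0. Lengths are in mm, angles in degrees, forces in N, time in s.
With the tool pointing down it reaches from about 275 to 825 mm from the base axis. Payload 4.9 kg.
Tool frame: the origin (TCP) lies between the finger pads; the fingertips stand 8 mm ahead of it and the grasp point (between the pads) lies 11 mm behind it; z points along the fingers, y is the direction in which the jaws open and shut (so a half turn about z gives the same grasp; the last joint's range is limited). The gripper opens to 85 mm and grips with 20 to 120 N. Pads are 22 mm wide; open, the fingers measure 114 mm over their backs; the gripper's body (76 mm by 85 mm) begins 54 mm behind the grasp point. The pads swing forward as they close: fully open they stand 13 mm farther back than shut.
Start: joints at [58.889, 18.69, -11.035, 60.275, 0, 82.311], TCP at [218.626, 504.699, 216.481] pointing down, gripper open.
Joint ranges: [-152.03, 152.03], [-55.5, 102.48], [-74.3, 77.21], [-110.64, 120.58], [-84.22, 78.4], [-180, 180]. Speed limits (degrees/s): [147.25, 147.25, 180, 180, 180, 180].

INTERFACE

Orientations are given as [roll, pitch, yaw] about the fixed x, y, z axes, in that order (R = Rz(yaw) Ry(pitch) Rx(roll)).
In Python, from cell import get_obs, eyes, hand_in gives the robot as it stands. The module is installed in compiled form; this text tells all that it offers.
- The arm moves only by the tool send_rows, never from a script. Its argument "steps" is a list of rows, each a list of 5 numbers: the shift along the tool's x, y, z in mm, then the turn about the tool's z in degrees, then the finger opening in mm, from 0 to 85.4. In form: [[dx, dy, dz, spin, grip], ...]. A call has 1 to 8 rows; each row is the pose to reach, as a shift and turn from the pose measured when the call began, along the tool's axes at that moment; what a row does not reach only later rows make up. A row lasts 1/12 s, in which the tool goes at most 41.7 mm and 7.16 degrees, less where a joint would pass 70% of its speed; a pose out of reach is approached as far as the arm can. A call with a gripper value outside its range is refused whole. The fingers move at their own pace and stop on an object; the grip force is fixed at half the most. Time passes only in rows, so rows that repeat a pose let the fingers close. It gives the time, the measured TCP pose, the force and the opening at its end, in the units of the state.
- get_obs(): the state, without advancing time (a new reading comes with each control period).
- eyes.capture(name): name is "scene" or "top" or "wrist"; returns (picture, depth): 400x640x3 uint8, blue, green, red; 400x640 float32, mm along the optical axis (not along the pixel's ray), 0 where there is no reading.
- eyes.get_calibration(name): a dict with "fx", "fy", "cx", "cy" (pixels), "k1" (the pictures are not rectified: a ray, as slopes to the right and down, at radius r is drawn at 1 + k1 r^2 times it, then the intrinsics apply), "camera_from_world" (4x4, takes a point from world to camera coordinates). Camera axes: x right, y up, looking along -z (the intrinsics and any distortion apply to the point x, -y, -z); pixel columns grow to the right and rows downward; lengths in mm; the calibration is good to about 2 mm. A picture is of the moment at which its call begins: read the wrist's pose just before it. get_calibration takes no time and is no camera call; for the wrist camera it gives the pose at the moment of the call.
- hand_in(): hands the job in, once; it reports no verdict.
The state is a dict: "time_s": time; "q": joint angles; "qvel": joint speeds; "tau": joint torques, N m; "ee_pos": TCP position; "orientation": TCP orientation; "force": force on the tool from outside, world axes, zero at the start; "torque": the same for the moment, N m; "grip_width": finger opening in mm.
Only numpy, scipy, OpenCV 4.12 (cv2) and the standard library are available. Lean on these libraries where they do the work, as an engineer would, in place of code of your own. Each camera call takes 0.05 s, during which the arm holds its last target. There are 200 camera calls.

## Working session

There is one attempt and no reset: what is moved stays moved. The work goes in short steps, Python scripts to look and compute and a tool call to move; the robot and the scene stay as the last step left them, time stands still between calls to the robot, and variables do not carry over. Pictures are saved under pics/ and viewed, about 12 in all and at most 16, crops included, and the job is handed in when it is done.

Besides the shell and the picture viewer there is one more tool, called as name([rows], argument=value, ...), one row to a line, values as JSON. send_rows: Moves the arm, as the interface text tells. Its arguments: {"type":"object","properties":{"steps":{"type":"array"}},"required":["steps"]}

```bash
mkdir -p pics; ls
python3 - <<'E'
from cell import get_obs, eyes
import cv2, numpy as np
o=get_obs(); print(o)
for n in ("scene","top","wrist"):
    p,d=eyes.capture(n); cv2.imwrite(f"pics/{n}0.png",p); np.save(f"{n}0.npy",d)
    print(n,eyes.get_calibration(n), (d>0).mean())
E
```

```text
pics
{'time_s': 0.0, 'q': array([ 5.88895585e+01,  1.87343388e+01, -1.10926421e+01,  6.02751933e+01,
       -2.20197224e-04,  8.23111611e+01]), 'qvel': array([ 0.01532937,  0.04503091,  0.01563278, -0.01113824, -0.09127047,
        0.05847418]), 'tau': array([-2.32709201e-03, -4.43397474e+01,  2.62440115e+01,  1.55038474e-02,
       -5.56969389e-04,  1.41663833e-05]), 'ee_pos': array([218.28616496, 504.15104441, 215.67712958]), 'orientation': array([-1.79898715e+02, -1.34519785e-02,  1.56578386e+02]), 'force': array([-0.40696113,  0.34557181,  0.41864636]), 'torque': array([-0.00935374, -0.04974322,  0.00176924]), 'grip_width': 85.44967355936382}
scene {'fx': 390.6194705671648, 'fy': 390.6194705671648, 'cx': 316.1821391008145, 'cy': 195.0690761292991, 'k1': 0.002635526338123449, 'camera_from_world': array([[-4.71088553e-01,  8.82043470e-01,  8.65406027e-03,
         2.57186810e+02],
       [-6.23923585e-01, -3.40133018e-01,  7.03582895e-01,
         3.09945238e+02],
       [ 6.23534230e-01,  3.26050376e-01,  7.10560495e-01,
        -1.36855733e+03],
       [ 0.00000000e+00,  0.000000
[... 392 characters left out ...]
,
       [-6.64540012e-02,  7.18452249e-03,  9.97763623e-01,
        -1.20975004e+03],
       [ 0.00000000e+00,  0.00000000e+00,  0.00000000e+00,
         1.00000000e+00]])} 0.99601171875
wrist {'fx': 323.7186571210138, 'fy': 323.7186571210138, 'cx': 325.3891493943451, 'cy': 200.09755746477018, 'k1': -0.06737161328545224, 'camera_from_world': array([[ 3.97002935e-01,  9.17814917e-01, -2.10877148e-03,
        -5.49615775e+02],
       [-8.84741664e-01,  3.82083757e-01, -2.66916075e-01,
         3.51451382e+01],
       [-2.44173828e-01,  1.07832183e-01,  9.63717470e-01,
        -3.79447647e+02],
       [ 0.00000000e+00,  0.00000000e+00,  0.00000000e+00,
         1.00000000e+00]])} 0.99598046875
```

View pics/top0.png

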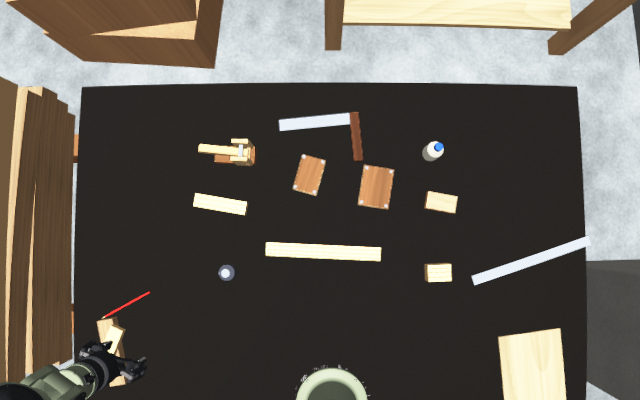

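View pics/scene0.png

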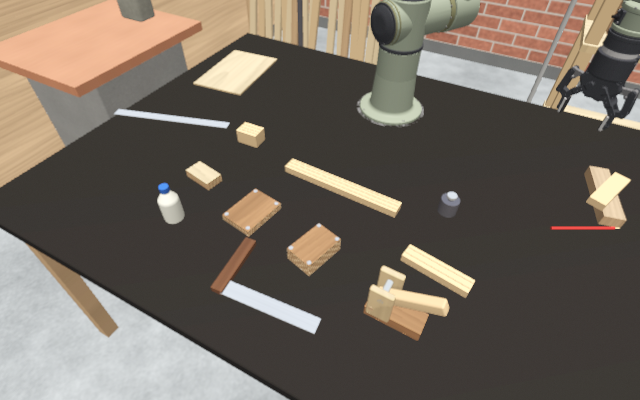

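The top view shows the low rest (376,187), the high rest (309,175), the long batten (323,251), the short batten (220,204) and the weight (227,272). The thin packer is at about (441,202) and the thick one at about (438,272). The bottle (433,150), the square (350,125) and the clamp (235,152) lie on the far side. The scene view agrees: the block at (250,134) is the tall one and (204,175) the flat one.

```bash
cat > h.py <<'E'
import cv2, numpy as np
from cell import get_obs, eyes
def cal(n):
    c=eyes.get_calibration(n)
    K=np.array([[c["fx"],0,c["cx"]],[0,c["fy"],c["cy"]],[0,0,1.]])
    return K,np.array([c["k1"],0,0,0.]),np.array(c["camera_from_world"])
def rays(px,C):
    K,D,T=C; u=cv2.undistortPoints(np.float64(px).reshape(-1,1,2),K,D).reshape(-1,2)
    d=np.c_[u[:,0],-u[:,1],-np.ones(len(u))]@T[:3,:3]
    return -T[:3,:3].T@T[:3,3],d          # origin, directions with unit depth
def plane(px,z,C):
    o,d=rays(px,C); return o+d*((z-o[2])/d[:,2])[:,None]
def cloud(dep,C):
    v,u=np.indices(dep.shape); o,d=rays(np.c_[u.ravel(),v.ravel()],C)
    return (o+d*dep.reshape(-1,1)).reshape(*dep.shape,3)
def tri(p1,C1,p2,C2):
    o1,d1=rays([p1],C1);o2,d2=rays([p2],C2)
    s=np.linalg.lstsq(np.c_[d1[0],-d2[0]],o2-o1,rcond=None)[0]
    a=o1+s[0]*d1[0];b=o2+s[1]*d2[0]; return (a+b)/2,np.linalg.norm(a-b)
def pix(P,C):
    K,D,T=C; q=T[:3,:3]@np.asarray(P)+T[:3,3]; u=np.array([q[0],-q[1]])/-q[2]
    u=u*(1+D[0]*(u@u)); return u*[K[0,0],K[1,1]]+[K[0,2],K[1,2]]
def rect(mask,z,C):
    "rectangle of a top-face mask, cast on to height z: centre, sizes, yaw of the long side"
    c=max(cv2.findContours(mask.astype(np.uint8),cv2.RETR_EXTERNAL,cv2.CHAIN_APPROX_NONE)[0],key=cv2.contourArea)
    w=plane(c.reshape(-1,2),z,C)[:,:2]
    (x,y),(a,b),t=cv2.minAreaRect(w.astype(np.float32))
    if a<b: a,b,t=b,a,t+90
    return np.round([x,y,a,b,(t+90)%180-90],1)
def faces(n,dep,lo=8,amin=60,cmask=None,tol=6):
    "components standing over the bench, top face each"
    C=cal(n);W=cloud(dep,C);m=((dep>0)&(W[...,2]>lo)).astype(np.uint8)
    if cmask is not None: m&=cmask.astype(np.uint8)
    k,L,S,_=cv2.connectedComponentsWithStats(m)
    for i in range(1,k):
        if S[i,4]<amin: continue
        zz=W[...,2][L==i]; zt=np.percentile(zz,90); f=(L==i)&(abs(W[...,2]-zt)<tol)
        zt=np.median(W[...,2][f]); ys,xs=np.nonzero(f)
        yield i,(round(xs.mean(),1),round(ys.mean(),1)),round(zt,1),rect(f,zt,C),f
E
python3 - <<'E'
from h import *
for n in ("top","scene"):
    d=np.load(n+"0.npy"); print(n,"bench z noise",np.percentile(cloud(d,cal(n))[240 if n=="top" else 150:260,300:400,2],[5,25,50]))
    for i,c,z,r,f in faces(n,d):
        if 100<r[0]<900 and abs(r[1])<600: print(c,z,r)
C=cal("wrist");print("wrist cam at",rays([[320,200]],C)[0])
E
```

```text
top bench z noise [-2.75319341  0.96586517 19.18375097]
(np.float64(355.3), np.float64(135.6)) 18.4 [797.9 -74.6 151.7  28.2   4.8]
(np.float64(222.2), np.float64(148.7)) 112.4 [746.  344.7  54.2  22.7  89.5]
(np.float64(438.9), np.float64(146.5)) 110.3 [ 748.8 -303.5   23.1   19.9  -89.8]
(np.float64(309.3), np.float64(173.6)) 40.5 [682.2  63.2 105.7  70.2 -16. ]
(np.float64(375.7), np.float64(186.4)) 20.9 [ 645.4 -134.6  117.    88.2   -9.7]
(np.float64(441.0), np.float64(201.6)) 25.8 [ 600.1 -328.5   89.6   50.2   79.6]
(np.float64(220.2), np.float64(203.4)) 22.5 [596.7 331.2 159.7  40.1  80.4]
(np.float64(322.7), np.float64(250.7)) 22.7 [455.4  23.9 337.3  40.5  87.1]
(np.float64(439.1), np.float64(272.8)) 45.5 [ 390.6 -314.7   68.6   50.7  -87.7]
(np.float64(225.3), np.float64(273.0)) 59.9 [3.944e+02 3.024e+02 2.280e+01 2.020e+01 2.000e-01]
(np.float64(24.9), np.float64(388.5)) 624.8 [266.7 490.3  63.    7.   66.3]
scene bench z noise [-3.49773693 -2.0796221  -0.85463423]
(np.float64(625.8), np.float64(26.7)) 460.0 [243.9 488.1  54.5  44.4  -2.1]
(np.float64(250.0), np.float64(129.6)) 43.3 [ 394.2 -309.7   71.4   54.4  -86. ]
(np.float64(344.5), np.float64(185.8)) 20.3 [458.3  26.7 339.8  46.1  87. ]
(np.float64(203.3), np.float64(172.9)) 23.5 [ 601.7 -325.8   93.4   52.4   79.3]
(np.float64(164.2), np.float64(188.9)) 106.5 [ 752.7 -295.8   32.3   23.5   36.2]
(np.float64(251.4), np.float64(210.3)) 18.7 [ 648.3 -130.5  122.    93.9   -9.6]
(np.float64(451.9), np.float64(195.9)) 58.1 [398.7 306.3  29.3  25.2 -12.2]
(np.float64(313.7), np.float64(244.9)) 38.8 [684.2  67.5 108.4  72.2 -15.9]
(np.float64(232.9), np.float64(265.1)) 17.3 [801.7 -72.  151.5  31.5   5.3]
(np.float64(438.8), np.float64(268.9)) 20.7 [599.4 333.6 159.1  44.7  80.2]
(np.float64(406.1), np.float64(292.3)) 108.7 [746.4 346.5  58.3  28.9  84.3]
wrist cam at [156.64225933 531.93383895 373.90211486]
```

```bash
cat >> h.py <<'E'
def go(*targets):
    "targets (x,y,z,yaw): the shift in the tool's axes for each, one call after another"
    o=get_obs(); x,y,z=o["ee_pos"]; w=o["orientation"][2]; p=np.array([x,y,z,w])
    print("now",np.round(p,1),"rp",np.round(o["orientation"][:2],2),"t",round(o["time_s"],2),"F",np.round(o["force"],1),"grip",round(o["grip_width"],1))
    for t in targets:
        t=np.array(t,float); a=np.radians(p[3]); d=t-p
        print(np.round([d[0]*np.cos(a)+d[1]*np.sin(a), d[0]*np.sin(a)-d[1]*np.cos(a), -d[2], -((d[3]+180)%360-180)],1),"->",t, "q6~",round(np.degrees(np.arctan2(t[1],t[0]))+180-t[3]))
        p=t
E
python3 -c "
from h import *
go((414,234,233,163),(610,-36,250,170))"
```

```text
now [218.4 504.3 215.9 156.6] rp [-1.7993e+02 -1.0000e-02] t 0.15 F [-0.6  0.3 -0.2] grip 85.3
[-287.  -170.3  -17.1   -6.4] -> [414. 234. 233. 163.] q6~ 46
[-266.4 -200.9  -17.    -7. ] -> [610. -36. 250. 170.] q6~ 7
```

send_rows([
  [-287,-170,-17,-6.4,85],
  [-287,-170,-17,-6.4,85],
  [-287,-170,-17,-6.4,85],
  [-287,-170,-17,-6.4,85],
  [-287,-170,-17,-6.4,85],
  [-287,-170,-17,-6.4,85],
  [-287,-170,-17,-6.4,85],
  [-287,-170,-17,-6.4,85],
])

```text
time_s: 0.82
ee_pos: [414.2, 233.3, 233.1]
orientation: [-179.9, -0.0, 163.0]
force: [0.5, 1.1, -0.4]
grip_width: 85.3
```

send_rows([
  [-266,-201,-17,-7,85],
  [-266,-201,-17,-7,85],
  [-266,-201,-17,-7,85],
  [-266,-201,-17,-7,85],
  [-266,-201,-17,-7,85],
  [-266,-201,-17,-7,85],
  [-266,-201,-17,-7,85],
  [-266,-201,-17,-7,85],
])

```text
time_s: 1.48
ee_pos: [606.3, -33.0, 249.7]
orientation: [-179.9, -0.1, 170.0]
force: [1.2, 0.7, 0.3]
grip_width: 84.7
```

```bash
python3 -c "
from h import *
go((610,-36,250,170))"
```

```text
now [606.3 -33.  249.7 170. ] rp [-1.7994e+02 -5.0000e-02] t 1.48 F [1.2 0.7 0.3] grip 84.7
[-4.2 -2.3 -0.3 -0. ] -> [610. -36. 250. 170.] q6~ 7
```

send_rows([
  [-4,-2,0,0,85],
  [-4,-2,0,0,85],
  [-4,-2,0,0,85],
])

```text
time_s: 1.73
ee_pos: [609.1, -35.5, 248.8]
orientation: [-180.0, -0.2, 169.9]
force: [-0.7, 0.1, 0.5]
grip_width: 85.4
```

```bash
cat >> h.py <<'E'
def wrist(tag,**k):
    C=cal("wrist"); p,d=eyes.capture("wrist"); cv2.imwrite(f"pics/{tag}.png",p); np.save(tag+".npy",d)
    out=list(faces("wrist",d,**k))
    for i,c,z,r,f in out:
        if r[3]>12: print(c,z,r)
    return p,d,C,out
E
python3 -c "
from h import *
p,d,C,o=wrist('w1')
t=cal('top');dt=np.load('top0.npy')
T=[(c,z,r) for i,c,z,r,f in faces('top',dt)]
for i,c,z,r,f in o:
    for ct,zt,rt in T:
        if np.hypot(*(r[:2]-rt[:2]))<25 and r[3]>12: print('tri',c,ct,*tri(plane and c,C,ct,t), 'top',rt)
go((391,-309,200,92.3))"
```

```text
(np.float64(40.7), np.float64(26.1)) 46.1 [ 392.1 -312.    73.7   51.6  -88. ]
(np.float64(345.6), np.float64(25.4)) 22.9 [454.   24.3 339.3  41.4  87.2]
(np.float64(598.1), np.float64(107.8)) 22.6 [590.2 307.2 117.3  40.2  80. ]
(np.float64(319.7), np.float64(379.6)) 354.6 [594.2 -31.5  64.3  12.9  80.1]
(np.float64(98.0), np.float64(201.9)) 26.0 [ 598.2 -326.7   94.    50.8   80.5]
(np.float64(612.2), np.float64(255.9)) 109.7 [713.9 255.5  55.1  16.   87.4]
tri (np.float64(40.7), np.float64(26.1)) (np.float64(439.1), np.float64(272.8)) [ 390.34402066 -315.70641947   41.22449692] 1.0104653641787495 top [ 390.6 -314.7   68.6   50.7  -87.7]
tri (np.float64(345.6), np.float64(25.4)) (np.float64(322.7), np.float64(250.7)) [452.30954688  20.53311391  -1.5993999 ] 8.712440975345189 top [455.4  23.9 337.3  40.5  87.1]
tri (np.float64(598.1), np.float64(107.8)) (np.float64(220.2), np.float64(203.4)) [597.31765309 340.82081136 -22.36766145] 3.0666299587353727 top [596.7 331.2 159.7  40.1  80.4]
tri (np.float64(98.0), np.float64(201.9)) (np.float64(441.0), np.float64(201.6)) [ 599.1017737  -330.51237684   20.5971305 ] 0.706539624829444 top [ 600.1 -328.5   89.6   50.2   79.6]
now [608.8 -34.7 249.1 170. ] rp [-1.7997e+02 -1.6000e-01] t 1.78 F [-0.2  0.1  0.3] grip 85.1
[ 166.9 -307.9   49.1   77.7] -> [ 391.  -309.   200.    92.3] q6~ 49
```

View pics/w1.png

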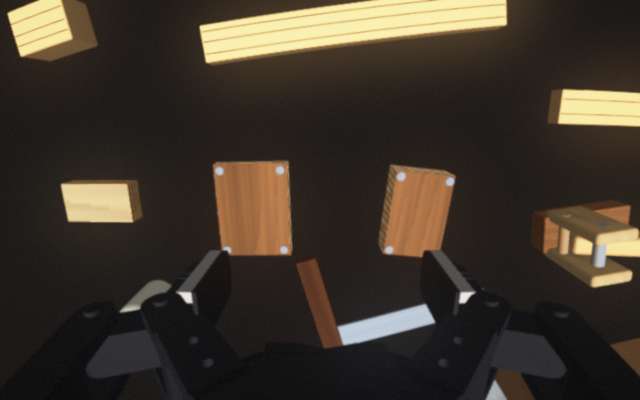

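The wrist view shows the low rest at about (253,208) and the high rest at about (416,210), with their far edges touching the fingers. I'll move 45 mm further out to clear them and measure both.

send_rows([
  [-45,0,0,0,85],
  [-45,0,0,0,85],
  [-45,0,0,0,85],
  [-45,0,0,0,85],
])

```text
time_s: 2.12
ee_pos: [652.4, -40.9, 249.0]
orientation: [-180.0, -0.2, 170.1]
force: [0.8, -0.4, 0.2]
grip_width: 85.0
```

```bash
sed -i 's/def faces(n,dep,lo=8,/def faces(n,dep,lo=8,hi=140,/; s/(W\[...,2\]>lo))/(W[...,2]>lo)\&(W[...,2]<hi))/' h.py
python3 -c "
from h import *
p,d,C,o=wrist('w2',tol=4)
t=cal('top');dt=np.load('top0.npy')
T=[(zt,rt) for i,c,zt,rt,f in faces('top',dt)]
for i,c,z,r,f in o:
    for zt,rt in T:
        if np.hypot(*(r[:2]-rt[:2]))<8: print('tri',r,'top',rt,*tri(pix([*r[:2],z],C),C,pix([*rt[:2],zt],t),t))
go((391,-309,200,92.3))"
```

```text
(np.float64(27.8), np.float64(5.1)) 46.2 [ 415.7 -322.1   59.7   15.9   74.5]
(np.float64(251.2), np.float64(6.8)) 23.2 [469.4 -66.7 164.5  21.8  79.3]
(np.float64(600.5), np.float64(71.5)) 23.0 [590.7 303.5 109.2  39.9  80.1]
(np.float64(248.9), np.float64(174.1)) 21.4 [ 645.4 -134.5  120.2   90.7   -9.3]
(np.float64(418.5), np.float64(178.3)) 41.3 [680.5  64.1 105.7  71.1 -15.4]
(np.float64(89.8), np.float64(167.8)) 26.4 [ 598.9 -328.5   93.1   50.1   79.1]
(np.float64(618.7), np.float64(220.5)) 110.3 [764.7 253.4  51.6  15.3  88. ]
(np.float64(317.3), np.float64(276.7)) 19.7 [798.7 -76.  149.5  28.5   5.1]
(np.float64(121.8), np.float64(296.9)) 89.6 [ 746.  -296.3   27.4   19.6   32.2]
tri [ 645.4 -134.5  120.2   90.7   -9.3] top [ 645.4 -134.6  117.    88.2   -9.7] [ 645.392024   -134.54608836   21.26608114] 0.059735671347931174
tri [680.5  64.1 105.7  71.1 -15.4] top [682.2  63.2 105.7  70.2 -16. ] [681.27841498  63.62407381  41.42569209] 1.8399072812131008
tri [ 598.9 -328.5   93.1   50.1   79.1] top [ 600.1 -328.5   89.6   50.2   79.6] [ 599.45402509 -328.12859237   26.95983697] 1.146983412087188
tri [798.7 -76.  149.5  28.5   5.1] top [797.9 -74.6 151.7  28.2   4.8] [796.64216619 -74.8730886   23.61662803] 1.3089759934864724
tri [ 746.  -296.3   27.4   19.6   32.2] top [ 748.8 -303.5   23.1   19.9  -89.8] [ 757.48214048 -315.65961377   66.64251174] 0.09647124713602276
now [652.4 -41.1 249.7 170.1] rp [-1.7998e+02 -1.5000e-01] t 2.17 F [ 0.8 -0.3  0.6] grip 84.8
[ 211.4 -308.9   49.7   77.8] -> [ 391.  -309.   200.    92.3] q6~ 49
```

send_rows([
  [211,-309,50,78,85],
  [211,-309,50,78,85],
  [211,-309,50,78,85],
  [211,-309,50,78,85],
  [211,-309,50,78,85],
  [211,-309,50,78,85],
  [211,-309,50,78,85],
  [211,-309,50,78,85],
])

```text
time_s: 2.83
ee_pos: [419.7, -278.4, 207.4]
orientation: [-179.9, 0.1, 112.4]
force: [0.9, -1.3, -0.5]
grip_width: 85.0
```

```bash
python3 -c "
from h import *
go((391,-309,200,92.3))"
```

```text
now [ 419.7 -278.4  207.4  112.4] rp [-1.7992e+02  8.0000e-02] t 2.83 F [ 0.9 -1.3 -0.5] grip 85.0
[-17.4 -38.2   7.4  20.1] -> [ 391.  -309.   200.    92.3] q6~ 49
```

send_rows([
  [-17,-38,7,20,85],
  [-17,-38,7,20,85],
  [-17,-38,7,20,85],
  [-17,-38,7,20,85],
  [-17,-38,7,20,85],
  [-17,-38,7,20,85],
])

```text
time_s: 3.33
ee_pos: [391.3, -307.9, 201.3]
orientation: [180.0, 0.2, 92.6]
force: [-0.4, -0.1, -1.0]
grip_width: 84.8
```

```bash
python3 -c "
from h import *
p,d,C,o=wrist('w3',tol=4)
t=cal('top')
for i,c,z,r,f in o:
    if np.hypot(*(r[:2]-[391,-314]))<12: print('tri',*tri(pix([*r[:2],z],C),C,pix([390.6,-314.7,45.5],t),t)); go((*r[:2],70,r[4]+180),(*r[:2],18,r[4]+180))
"
```

```text
(np.float64(391.3), np.float64(6.6)) 22.3 [ 445.6 -141.5   40.8   13.4    3.6]
(np.float64(582.4), np.float64(33.1)) 20.1 [ 643.3 -139.5  122.6   83.1   -8.9]
(np.float64(324.2), np.float64(186.7)) 45.5 [ 390.8 -314.8   69.6   49.9  -87.4]
(np.float64(511.5), np.float64(203.8)) 25.2 [ 597.1 -329.5   90.1   52.9   79.2]
tri [ 390.77085045 -314.39348935   46.88809587] 0.14558869561084772
now [ 391.4 -308.   201.1   92.6] rp [-1.8e+02  1.5e-01] t 3.38 F [-0.5  0.3  0.4] grip 84.9
[ -6.8  -1.  131.1   0. ] -> [ 390.8 -314.8   70.    92.6] q6~ 49
[ 0.  0. 52. -0.] -> [ 390.8 -314.8   18.    92.6] q6~ 49
```

View pics/w3.png

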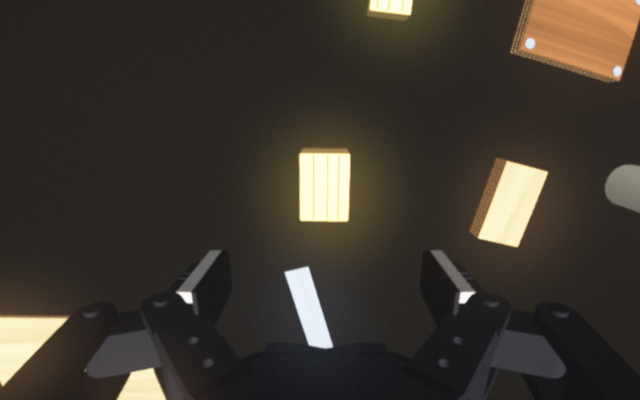

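The thick packer is at (324,187) in the wrist view, striped on top. The measured size of 69.6 × 49.9 mm and height of about 46 mm both match. I'll grasp it now.

send_rows([
  [-7,-1,40,0,85],
  [-7,-1,80,0,85],
  [-7,-1,120,0,85],
  [-7,-1,150,0,85],
  [-7,-1,170,0,85],
  [-7,-1,183,0,85],
  [-7,-1,183,0,85],
  [-7,-1,183,0,85],
])

```text
time_s: 4.05
ee_pos: [390.8, -314.6, 17.8]
orientation: [-179.9, 0.1, 92.7]
force: [0.3, 0.1, 0.2]
grip_width: 85.2
```

send_rows([
  [0,0,0,0,46],
  [0,0,0,0,44],
  [0,0,0,0,42],
  [0,0,0,0,40],
  [0,0,0,0,40],
  [0,0,0,0,40],
  [0,0,0,0,40],
  [0,0,0,0,40],
])

```text
time_s: 4.72
ee_pos: [391.7, -315.4, 19.4]
orientation: [179.9, 0.2, 92.7]
force: [-1.4, 0.7, 7.5]
grip_width: 48.4
```

```bash
python3 -c "
from h import *
x,y=get_obs()['ee_pos'][:2];w=get_obs()['orientation'][2]
go((390.8,-314.8,18,92.6))
go((x,y,150,w),(645.4,-134.5,150,170.5),(645.4,-134.5,50,170.5))
"
```

```text
now [ 391.7 -315.4   19.4   92.7] rp [179.95   0.19] t 4.72 F [-1.4  0.7  7.5] grip 48.4
[ 0.6 -0.9  1.4  0.1] -> [ 390.8 -314.8   18.    92.6] q6~ 49
now [ 391.7 -315.4   19.4   92.7] rp [179.95   0.19] t 4.72 F [-1.4  0.7  7.5] grip 48.4
[   0.     0.  -130.6   -0. ] -> [ 391.69016033 -315.38764502  150.           92.7402672 ] q6~ 48
[168.6 262.1  -0.  -77.8] -> [ 645.4 -134.5  150.   170.5] q6~ -2
[  0.   0. 100.  -0.] -> [ 645.4 -134.5   50.   170.5] q6~ -2
```

send_rows([
  [0,0,-40,0,40],
  [0,0,-80,0,40],
  [0,0,-131,0,40],
  [0,0,-131,0,40],
  [0,0,-131,0,40],
  [0,0,-131,0,40],
])

```text
time_s: 5.22
ee_pos: [391.8, -315.2, 150.9]
orientation: [179.9, 0.3, 92.7]
force: [0.2, -0.6, -0.6]
grip_width: 48.0
```

send_rows([
  [169,262,0,-78,40],
  [169,262,0,-78,40],
  [169,262,0,-78,40],
  [169,262,0,-78,40],
  [169,262,0,-78,40],
  [169,262,0,-78,40],
  [169,262,0,-78,40],
  [169,262,0,-78,40],
])

```text
time_s: 5.88
ee_pos: [647.2, -129.9, 147.2]
orientation: [-179.9, 0.0, 150.6]
force: [-0.3, -0.2, -1.0]
grip_width: 48.0
```

```bash
python3 -c "
from h import *
go((645.4,-134.5,120,170.5))
"
```

```text
now [ 647.2 -129.9  147.2  150.6] rp [-1.7988e+02  4.0000e-02] t 5.88 F [-0.3 -0.2 -1. ] grip 48.0
[ -0.6  -4.9  27.2 -19.9] -> [ 645.4 -134.5  120.   170.5] q6~ -2
```

send_rows([
  [-1,-5,27,-20,40],
  [-1,-5,27,-20,40],
  [-1,-5,27,-20,40],
  [-1,-5,27,-20,40],
  [-1,-5,27,-20,40],
  [-1,-5,27,-20,40],
])

```text
time_s: 6.38
ee_pos: [644.9, -134.8, 119.0]
orientation: [-179.9, -0.1, 170.4]
force: [0.6, 0.4, -0.8]
grip_width: 48.0
```

```bash
python3 -c "
from h import *
p,d,C,o=wrist('w4',tol=4)
go((645.4,-134.5,40.5,170.5))
"
```

```text
(np.float64(577.1), np.float64(201.3)) 40.9 [680.2  63.  105.6  73.5 -15.6]
(np.float64(87.1), np.float64(180.9)) 26.2 [ 598.8 -328.1   92.9   50.6   79.7]
(np.float64(453.3), np.float64(371.3)) 10.7 [856.  -36.9  45.   26.6  30.4]
now [ 645.2 -134.9  119.5  170.5] rp [-1.7988e+02 -6.0000e-02] t 6.43 F [ 0.5 -0.6 -1.4] grip 48.0
[-0.1  0.4 79.  -0. ] -> [ 645.4 -134.5   40.5  170.5] q6~ -2
```

View pics/w4.png

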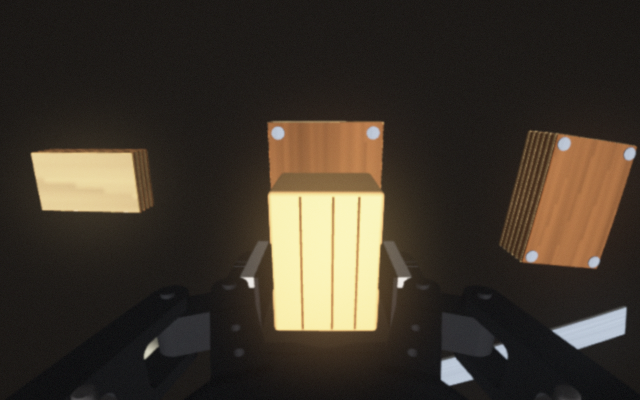

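The picture shows the packer held square at (326,250), with the low rest behind it at (326,150) and its edges parallel.

send_rows([
  [0,0,30,0,40],
  [0,0,55,0,40],
  [0,0,70,0,40],
  [0,0,78,0,40],
  [0,0,78,0,40],
  [0,0,79,0,40],
  [0,0,79.5,0,40],
  [0,0,80,0,40],
])

```text
time_s: 7.1
ee_pos: [645.7, -135.3, 40.2]
orientation: [-179.9, 0.0, 170.4]
force: [-0.3, -1.2, -0.6]
grip_width: 48.0
```

send_rows([
  [0,0,0.5,0,40],
  [0,0,1,0,40],
  [0,0,1.5,0,40],
])

```text
time_s: 7.35
ee_pos: [646.1, -135.5, 39.5]
orientation: [-179.9, 0.1, 170.4]
force: [-2.9, 0.7, 6.1]
grip_width: 47.9
```

send_rows([
  [0,0,0,0,55],
  [0,0,0,0,65],
  [0,0,0,0,75],
  [0,0,-10,0,85],
  [0,0,-50,0,85],
  [0,0,-90,0,85],
  [0,0,-140,0,85],
  [0,0,-140,0,85],
])

```text
time_s: 8.02
ee_pos: [649.7, -136.2, 188.4]
orientation: [-179.8, 0.7, 170.5]
force: [1.5, -0.7, 1.3]
grip_width: 84.7
```

```bash
python3 -c "
from h import *
p,d,C,o=wrist('w5',tol=4)
go((599,-318,190,79.4))
"
```

```text
(np.float64(326.2), np.float64(181.4)) 64.6 [ 646.1 -134.9   69.3   49.7   -9.6]
(np.float64(530.0), np.float64(176.0)) 39.4 [680.   63.3 105.7  72.8 -15.6]
(np.float64(132.8), np.float64(159.7)) 24.6 [ 598.3 -328.5   92.4   50.8   79.2]
(np.float64(396.9), np.float64(287.7)) 17.7 [797.8 -76.4 151.   28.8   5. ]
now [ 649.7 -136.2  187.3  170.5] rp [-179.76    0.73] t 8.07 F [ 0.8 -0.7  1.4] grip 85.0
[  19.8 -187.7   -2.7   91.1] -> [ 599.  -318.   190.    79.4] q6~ 73
```

The thick packer stands at (646.1, -134.9), top 64.6, yaw -9.6, which is within 1 mm of the rest's centre. Next is the thin packer.

send_rows([
  [20,-188,-3,91,85],
  [20,-188,-3,91,85],
  [20,-188,-3,91,85],
  [20,-188,-3,91,85],
  [20,-188,-3,91,85],
  [20,-188,-3,91,85],
  [20,-188,-3,91,85],
  [20,-188,-3,91,85],
])

```text
time_s: 8.73
ee_pos: [597.9, -319.1, 190.2]
orientation: [179.6, 0.3, 112.7]
force: [-0.0, -0.2, -0.3]
grip_width: 84.9
```

```bash
python3 -c "
from h import *
go((599,-318,190,79.4))
"
```

```text
now [ 597.9 -319.1  190.2  112.7] rp [179.63   0.28] t 8.73 F [-0.  -0.2 -0.3] grip 84.9
[ 0.6  1.4  0.2 33.3] -> [ 599.  -318.   190.    79.4] q6~ 73
```

send_rows([
  [1,1,0,33,85],
  [1,1,0,33,85],
  [1,1,0,33,85],
  [1,1,0,33,85],
  [1,1,0,33,85],
  [1,1,0,33,85],
  [1,1,0,33,85],
  [1,1,0,33,85],
])

```text
time_s: 9.4
ee_pos: [598.3, -317.6, 189.9]
orientation: [179.6, 0.0, 79.8]
force: [-0.1, 0.4, -1.0]
grip_width: 84.8
```

```bash
python3 -c "
from h import *
p,d,C,o=wrist('w6',tol=4); t=cal('top')
for i,c,z,r,f in o:
    if np.hypot(*(r[:2]-[599,-328]))<12: print('tri',*tri(pix([*r[:2],z],C),C,pix([600.1,-328.5,25.8],t),t)); go((*r[:2],11,r[4]))
"
```

```text
(np.float64(129.7), np.float64(16.7)) 22.7 [ 447.1 -129.9   41.4   34.6   -3.6]
(np.float64(338.8), np.float64(15.1)) 20.6 [ 639.9 -167.2  120.2   26.    -9.5]
(np.float64(517.2), np.float64(149.2)) 110.4 [ 748.3 -302.5   23.9   23.7   87.7]
(np.float64(326.8), np.float64(189.0)) 25.8 [ 599.  -329.7   89.9   50.3   79.7]
tri [ 599.45699142 -327.32949528   32.5279844 ] 1.4536936203770756
now [ 598.3 -317.7  190.    79.8] rp [1.7956e+02 3.0000e-02] t 9.45 F [-0.1 -0.5  0.2] grip 85.0
[-1.17e+01  2.80e+00  1.79e+02  1.00e-01] -> [ 599.  -329.7   11.    79.7] q6~ 71
```

send_rows([
  [-12,3,40,0,85],
  [-12,3,80,0,85],
  [-12,3,120,0,85],
  [-12,3,150,0,85],
  [-12,3,168,0,85],
  [-12,3,178,0,85],
  [-12,3,178,0,85],
  [-12,3,178,0,85],
])

```text
time_s: 10.12
ee_pos: [600.8, -330.5, 12.5]
orientation: [179.5, 0.0, 79.8]
force: [0.3, -0.2, 0.4]
grip_width: 84.9
```

send_rows([
  [0,0,0,0,46],
  [0,0,0,0,44],
  [0,0,0,0,42],
  [0,0,0,0,40],
  [0,0,0,0,40],
  [0,0,0,0,40],
  [0,0,0,0,40],
  [0,0,0,0,40],
])

```text
time_s: 10.78
ee_pos: [600.8, -330.5, 12.5]
orientation: [179.6, 0.0, 79.8]
force: [0.2, 0.0, 0.1]
grip_width: 40.0
```

```bash
python3 -c "
from h import *
x,y=get_obs()['ee_pos'][:2];w=get_obs()['orientation'][2]
go((599,-329.7,11,79.7))
go((x,y,180,w),(560,-130,180,125),(681.3,63.7,150,164.3))
"
```

```text
now [ 600.8 -330.5   12.5   79.8] rp [1.7955e+02 3.0000e-02] t 10.78 F [0.2 0.  0.1] grip 40.0
[ 0.5 -1.9  1.5  0.1] -> [ 599.  -329.7   11.    79.7] q6~ 71
now [ 600.8 -330.5   12.5   79.8] rp [1.7955e+02 3.0000e-02] t 10.78 F [0.2 0.  0.1] grip 40.0
[   0.     0.  -167.5   -0. ] -> [ 600.75299096 -330.480042    180.           79.81083007] q6~ 71
[190.1 -75.6  -0.  -45.2] -> [ 560. -130.  180.  125.] q6~ 42
[ 89.1 210.5  30.  -39.3] -> [681.3  63.7 150.  164.3] q6~ 21
```

The fingers reached the commanded 40 mm, so they didn't stop on the 50 mm block. I'll take a look before doing anything else.

```bash
python3 -c "
from h import *
p,d,C,o=wrist('w7',tol=4)
"
```

```text
(no output)
```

View pics/w7.png

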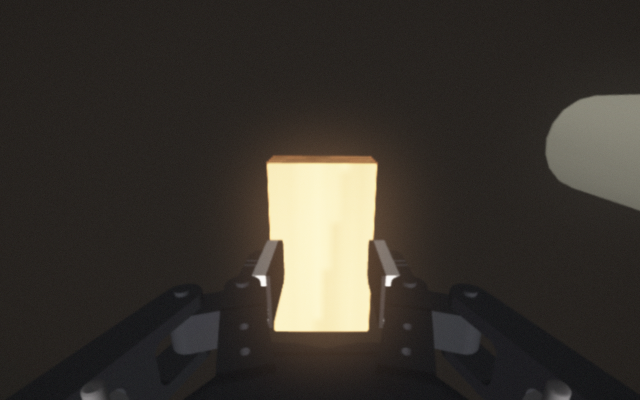

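```bash
python3 -c "
from h import *
d=np.load('w7.npy');W=cloud(d,cal('wrist'))
for v in (246,260,280,300):
  print(v,[(u,*np.round(W[v,u]).astype(int)) for u in (256,262,270,278,286,325,366,374,382,390)])
"
```

```text
246 [(256, np.int64(561), np.int64(-329), np.int64(1)), (262, np.int64(565), np.int64(-330), np.int64(2)), (270, np.int64(579), np.int64(-315), np.int64(40)), (278, np.int64(583), np.int64(-315), np.int64(42)), (286, np.int64(583), np.int64(-322), np.int64(27)), (325, np.int64(602), np.int64(-325), np.int64(26)), (366, np.int64(621), np.int64(-329), np.int64(26)), (374, np.int64(624), np.int64(-323), np.int64(41)), (382, np.int64(627), np.int64(-323), np.int64(41)), (390, np.int64(636), np.int64(-343), np.int64(1))]
260 [(256, np.int64(612), np.int64(-263), np.int64(170)), (262, np.int64(578), np.int64(-315), np.int64(54)), (270, np.int64(581), np.int64(-316), np.int64(54)), (278, np.int64(582), np.int64(-320), np.int64(46)), (286, np.int64(581), np.int64(-330), np.int64(25)), (325, np.int64(600), np.int64(-333), np.int64(25)), (366, np.int64(620), np.int64(-337), np.int64(26)), (374, np.int64(622), np.int64(-325), np.int64(49)), (382, np.int64(625), np.int64(-323), np.int64(55)), (390, np.int64(628), np.int64(-324), np.int64(54))]
280 [(256, np.int64(579), np.int64(-314), np.int64(7
[... 297 characters left out ...]
48), np.int64(25)), (374, np.int64(621), np.int64(-334), np.int64(50)), (382, np.int64(622), np.int64(-324), np.int64(67)), (390, np.int64(625), np.int64(-324), np.int64(68))]
300 [(256, np.int64(581), np.int64(-315), np.int64(83)), (262, np.int64(583), np.int64(-315), np.int64(83)), (270, np.int64(581), np.int64(-326), np.int64(66)), (278, np.int64(579), np.int64(-336), np.int64(51)), (286, np.int64(577), np.int64(-351), np.int64(26)), (325, np.int64(596), np.int64(-355), np.int64(26)), (366, np.int64(617), np.int64(-359), np.int64(25)), (374, np.int64(619), np.int64(-340), np.int64(55)), (382, np.int64(621), np.int64(-333), np.int64(67)), (390, np.int64(622), np.int64(-321), np.int64(85))]
```

```bash
python3 -c "
from h import *
C=cal('wrist');T=C[2];print('cam',rays([[320,200]],C)[0])
d=np.load('w7.npy');W=cloud(d,C)[...,2];np.set_printoptions(linewidth=200)
print('w7 z');print(np.round(W[228:262:3,258:290:3]).astype(int))
d=np.load('w4.npy');print('w4 depth');print(np.round(d[228:262:3,240:280:3]).astype(int))
o,dd=rays([[265,246],[274,246],[274,200]],C); print(dd@T[:3,:3].T)
from cell import get_obs
print(T[:3,:3]@get_obs()['ee_pos']+T[:3,3], pix(get_obs()['ee_pos'],C),pix(get_obs()['ee_pos']+[0,0,11],C))
"
```

```text
cam [ 611.84552417 -262.97705831  170.43468832]
w7 z
[[  1   1   0   1  25  26  26  25  25  26  25]
 [ -1   1   0   0  26  26  27  26  26  26  26]
 [  0   1   0  -1  26  27  26  26  26  26  27]
 [  0   1   1   0  26  27  26  26  27  24  26]
 [  1   0   2  34  35  35  35  24  25  26  26]
 [  0   0   1  38  39  38 170  38  33  26  25]
 [  0   0  41  42  40  41  41  40  33  25  26]
 [  1   1  44  43  45  44  44  42  34  25  25]
 [ 39  38  48  46  47  47  48  43  33  25  25]
 [ 42  49  51  50  50  49  50  42  34  26  24]
 [ 46  53  52  54  52  53  51  43  34  26  25]
 [ 56  55  55  55  56  56  51  43  34  25  26]]
w4 depth
[[293 293 294 295 294 295 294   0   0 294 141 140 140 141]
 [296 297 294 296 295 296 295 295 293 294 140 140 141 141]
 [295 296 296 294 296 295 295 295 296 295 140 141 141 141]
 [297 297 297 297 296 297 296 296 296 297 142 141 142 141]
 [298 296 297 297 298 298 297 297 297 298 142 142 142 141]
 [297 298 297 297 298 298 142 142 143 144 144 142 142 143]
 [298 298 298 300 299 139 141 139 140 140 140 142 144 143]
 [299 299 300 300 300 137 137 136 137 136 141 143 143 143]
 [302 300 143 143 133 133 135 134 133 135 141 143 143 144]
 [140 139 140 140 132 132 131 131 130 133 140 144 145 144]
 [138 137 138 129 129 128 128 129 129 133 138 145 143 145]
 [134 135 135 126 125 126 126 126 126 133 140 145 144 144]]
[[-1.87246096e-01 -1.42327773e-01 -1.00000000e+00]
 [-1.59235381e-01 -1.42234168e-01 -1.00000000e+00]
 [-1.59017233e-01  3.01879255e-04 -1.00000000e+00]]
[-1.52628134e-01 -2.34505029e+01 -1.70539933e+02] [325.09979997 244.55456095] [325.23953647 253.44552492]
```

The picture shows the pads at (268,245) and (380,245) above the block's top face. Depth puts their tips at z of about 33 with the TCP at 12.5, so the tips stand about 20 mm behind the reported TCP. That disagrees with the interface text, which says 8 mm ahead. I'll open the fingers and go lower in steps, watching the force.

send_rows([
  [0,-2,0,0,85],
  [0,-2,0,0,85],
  [0,-2,0,0,85],
  [0,-2,3,0,85],
  [0,-2,6,0,85],
  [0,-2,9,0,85],
  [0,-2,12,0,85],
  [0,-2,12,0,85],
])

```text
time_s: 11.5
ee_pos: [598.3, -329.8, -0.6]
orientation: [179.6, -0.0, 79.8]
force: [-0.2, -0.5, -0.6]
grip_width: 85.0
```

send_rows([
  [0,0,3,0,85],
  [0,0,6,0,85],
  [0,0,9,0,85],
  [0,0,9,0,85],
])

```text
time_s: 11.83
ee_pos: [597.9, -329.4, -10.5]
orientation: [179.7, -0.0, 79.8]
force: [0.2, -0.2, -1.0]
grip_width: 85.3
```

```bash
python3 -c "
from h import *
go((599,-329.7,-10,79.7))
d=eyes.capture('wrist')[1]; np.save('w8.npy',d); W=cloud(d,cal('wrist'))[...,2]; np.set_printoptions(linewidth=200)
print(np.round(W[225:265:3,170:245:5]).astype(int))
"
```

```text
now [ 597.9 -329.4  -10.5   79.8] rp [ 1.797e+02 -3.000e-02] t 11.83 F [ 0.2 -0.2 -1. ] grip 85.3
[-0.1  1.2 -0.5  0.1] -> [ 599.  -329.7  -10.    79.7] q6~ 71
[[  1   2   1   2   1   2   0   0   2   0   1   1   0   2   1]
 [  0   1   1   1   1   0   1   1   0   1   0   1   2   1   2]
 [  1   0   0   0   1   2   1   1   1   1   1   1   2   2   1]
 [148   1   1   1   1   1   1   1   1   2   1   0   0   1   0]
 [  0   1   0   0   1   2   1   1   1   1   1   1   2   1   1]
 [  1   1   1   1   2   2   1   1   1   1   1   2 148   1   1]
 [  2   1   1   0   0   0   2   0   0   0   1   1   2   0   0]
 [  0   1   0   1   1   2   1   0   2   0   2   0   0   0   1]
 [  0   1   1   0   1   0   1   0   1   2   2   1   1   1   1]
 [  2   1   2   1   2   1   1   0  25  24  25  23   0   1   1]
 [  1   1   0   1   1   1   1   0  28  27  27  23   1   1   2]
 [  1   1   1   1   1   1   1  29  31  31  30  23   0   0   0]
 [  1   2   0   1   2   1  25  34  32  34  30  24   0   0   2]
 [  1   1   1   1   1  28  35  34  34  36  29  24   2   1   1]]
```

send_rows([
  [0,1,2,0,85],
  [0,1,4,0,85],
  [0,1,5,0,85],
  [0,1,5,0,85],
])

```text
time_s: 12.22
ee_pos: [598.9, -329.5, -15.5]
orientation: [179.7, -0.0, 79.8]
force: [-0.6, -0.3, -0.0]
grip_width: 85.0
```

send_rows([
  [0,0,0,0,70],
  [0,0,0,0,60],
  [0,0,0,0,52],
  [0,0,0,0,46],
  [0,0,0,0,40],
  [0,0,0,0,40],
  [0,0,0,0,40],
  [0,0,0,0,40],
])

```text
time_s: 12.88
ee_pos: [599.2, -329.8, -15.1]
orientation: [179.7, -0.0, 79.8]
force: [-0.7, 0.6, 3.6]
grip_width: 49.2
```

```bash
python3 -c "
from h import *
go((599,-329.7,100,79.7),(570,-140,170,122),(670,55,140,164.3))
"
```

```text
now [ 599.2 -329.8  -15.1   79.8] rp [ 1.7966e+02 -2.0000e-02] t 12.88 F [-0.7  0.6  3.6] grip 49.2
[ 1.000e-01 -2.000e-01 -1.151e+02  1.000e-01] -> [ 599.  -329.7  100.    79.7] q6~ 71
[181.5 -62.5 -70.  -42.3] -> [ 570. -140.  170.  122.] q6~ 44
[112.4 188.1  30.  -42.3] -> [670.   55.  140.  164.3] q6~ 20
```

send_rows([
  [0,0,-40,0,40],
  [0,0,-80,0,40],
  [0,0,-115,0,40],
  [0,0,-115,0,40],
  [0,0,-115,0,40],
])

```text
time_s: 13.3
ee_pos: [600.1, -330.8, 102.6]
orientation: [179.4, 0.1, 79.8]
force: [0.2, -0.6, -0.5]
grip_width: 48.9
```

send_rows([
  [181,-62,-40,-42,40],
  [181,-62,-40,-42,40],
  [181,-62,-40,-42,40],
  [181,-62,-40,-42,40],
  [181,-62,-40,-42,40],
  [181,-62,-40,-42,40],
  [181,-62,-40,-42,40],
  [181,-62,-40,-42,40],
])

```text
time_s: 13.97
ee_pos: [569.8, -141.1, 140.1]
orientation: [179.7, 0.4, 121.7]
force: [1.6, -0.3, -1.0]
grip_width: 48.3
```

send_rows([
  [112,188,30,-42,40],
  [112,188,30,-42,40],
  [112,188,30,-42,40],
  [112,188,30,-42,40],
  [112,188,30,-42,40],
  [112,188,30,-42,40],
  [112,188,30,-42,40],
  [112,188,30,-42,40],
])

```text
time_s: 14.63
ee_pos: [670.6, 52.4, 108.3]
orientation: [-179.9, 0.3, 163.5]
force: [0.1, 0.2, -1.0]
grip_width: 49.1
```

```bash
python3 -c "
from h import *
p,d,C,o=wrist('w9',tol=4,hi=250)
go((681.3,63.7,70,164.3))
"
```

```text
(np.float64(15.1), np.float64(6.4)) 22.9 [ 462.3 -120.4   43.2   13.6   84.7]
(np.float64(598.0), np.float64(17.0)) 23.0 [595.7 281.6  67.7  24.7  78.5]
(np.float64(326.0), np.float64(378.1)) 212.6 [659.5  66.5  42.2  13.6  72.5]
(np.float64(624.8), np.float64(243.1)) 84.4 [765.4 236.9  19.1  18.5 -87.9]
now [670.5  51.5 108.9 163.4] rp [-179.88    0.35] t 14.68 F [-0.4 -0.  -0.2] grip 49.2
[-6.9 14.8 38.9 -0.9] -> [681.3  63.7  70.  164.3] q6~ 21
```

View pics/w9.png

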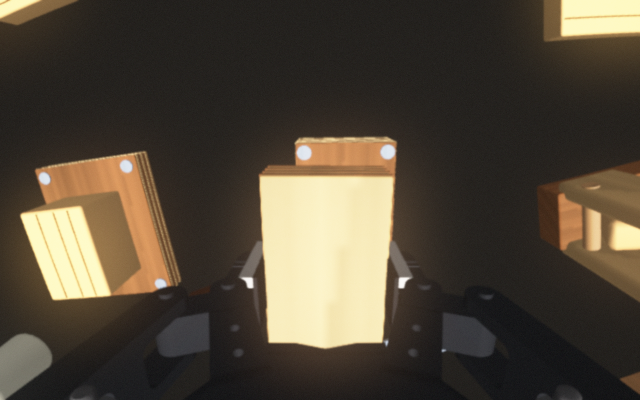

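The picture shows the thin packer held square at (328,255), the high rest behind it at (346,150), and the thick packer resting on the low rest at (75,245).

send_rows([
  [-7,15,10,-0.9,40],
  [-7,15,39,-0.9,40],
  [-7,15,39,-0.9,40],
  [-7,15,39,-0.9,40],
  [-7,15,39,-0.9,40],
  [-7,15,39,-0.9,40],
])

```text
time_s: 15.18
ee_pos: [682.4, 62.6, 71.5]
orientation: [-179.9, 0.5, 164.2]
force: [-0.0, 0.9, -0.4]
grip_width: 49.2
```

```bash
python3 -c "
from h import *
go((681.3,63.7,25,164.3))
"
```

```text
now [682.4  62.6  71.5 164.2] rp [-179.89    0.46] t 15.18 F [-0.   0.9 -0.4] grip 49.2
[ 1.3  0.8 46.5 -0.1] -> [681.3  63.7  25.  164.3] q6~ 21
```

send_rows([
  [1.3,0.8,25,0,40],
  [1.3,0.8,38,0,40],
  [1.3,0.8,43,0,40],
  [1.3,0.8,45,0,40],
  [1.3,0.8,45,0,40],
  [1.3,0.8,46,0,40],
  [1.3,0.8,46,0,40],
  [1.3,0.8,46.5,0,40],
])

```text
time_s: 15.85
ee_pos: [682.3, 63.6, 25.9]
orientation: [-179.9, 0.5, 164.2]
force: [-0.0, 0.4, -0.3]
grip_width: 48.5
```

send_rows([
  [1,0,0.5,0,40],
  [1,0,1,0,40],
  [1,0,1.5,0,40],
  [1,0,1.5,0,40],
])

```text
time_s: 16.18
ee_pos: [681.7, 63.9, 25.3]
orientation: [-179.9, 0.6, 164.2]
force: [-1.7, -0.4, 3.6]
grip_width: 48.7
```

send_rows([
  [0,0,0,0,55],
  [0,0,0,0,65],
  [0,0,0,0,75],
  [0,0,-10,0,85],
  [0,0,-50,0,85],
  [0,0,-90,0,85],
  [0,0,-130,0,85],
  [0,0,-170,0,85],
])

```text
time_s: 16.85
ee_pos: [679.7, 64.6, 197.7]
orientation: [-179.9, 0.6, 164.2]
force: [1.4, 0.1, 0.6]
grip_width: 84.7
```

send_rows([
  [0,97,-60,0,85],
  [0,97,-60,0,85],
  [0,97,-60,0,85],
  [0,97,-60,0,85],
  [0,97,-60,0,85],
  [0,97,-60,0,85],
])

```text
time_s: 17.35
ee_pos: [705.1, 157.7, 257.1]
orientation: [-179.9, 0.5, 164.2]
force: [0.5, 0.4, -0.3]
grip_width: 85.3
```

```bash
python3 -c "
from h import *
p,d,C,o=wrist('w10',tol=4)
p,d=eyes.capture('top'); np.save('top1.npy',d); print('top')
t=cal('top'); F=[(z,r) for i,c,z,r,f in faces('top',d)]
for z,r in F:
    if 600<r[0]<720 and -200<r[1]<100: print(z,r)
for i,c,z,r,f in o:
    for zt,rt in F:
        if np.hypot(*(r[:2]-rt[:2]))<8 and z>60: print('tri',*tri(pix([*r[:2],z],C),C,pix([*rt[:2],zt],t),t))
go((462,24,200,87.2))
"
```

```text
(np.float64(72.2), np.float64(16.2)) 22.6 [450.4 -54.9 182.8  41.4  86.9]
(np.float64(446.6), np.float64(32.6)) 22.1 [595.1 330.9 159.5  40.8  80.2]
(np.float64(238.7), np.float64(173.6)) 65.2 [681.1  64.5  90.2  50.4 -15.8]
(np.float64(72.5), np.float64(192.0)) 65.2 [ 645.6 -133.2   70.6   53.4   -9.6]
(np.float64(511.2), np.float64(171.3)) 114.3 [744.8 346.7  43.7  25.1  88. ]
(np.float64(168.6), np.float64(250.7)) 18.4 [762.2 -79.2  77.9  30.2   4.4]
(np.float64(7.6), np.float64(301.3)) 78.4 [ 753.  -290.    42.7   22.9  -29.5]
(np.float64(241.8), np.float64(294.8)) 9.0 [851.6 -13.   73.7  35.6 -84.7]
top
65.2 [683.5  62.7  89.8  50.5 -16.3]
65.3 [ 647.6 -133.2   69.5   50.8  -10.8]
tri [682.88156476  62.9287926   60.64832061] 2.4462982876615404
tri [ 646.57401397 -133.03589052   65.62364756] 1.9856664538976823
now [704.7 156.8 256.4 164.1] rp [-179.87    0.46] t 17.45 F [-0.4  1.  -0.9] grip 85.2
[ 197.2 -194.1   56.4   76.9] -> [462.   24.  200.   87.2] q6~ 96
```

Both packer tops read 65.2, and both centres are within about 1 mm of the rests. The long batten's target is therefore (663.7, -35.3), yaw 79.8. I'll go and pick it up.

send_rows([
  [197,-194,56,77,85],
  [197,-194,56,77,85],
  [197,-194,56,77,85],
  [197,-194,56,77,85],
  [197,-194,56,77,85],
  [197,-194,56,77,85],
  [197,-194,56,77,85],
  [197,-194,56,77,85],
])

```text
time_s: 18.12
ee_pos: [453.2, 21.7, 196.2]
orientation: [-179.8, 0.2, 106.3]
force: [-0.6, 0.1, -0.2]
grip_width: 84.9
```

```bash
python3 -c "
from h import *
go((462,24,260,87.2))
"
```

```text
now [453.2  21.7 196.2 106.3] rp [-179.75    0.21] t 18.12 F [-0.6  0.1 -0.2] grip 84.9
[ -0.3   9.1 -63.8  19.1] -> [462.   24.  260.   87.2] q6~ 96
```

send_rows([
  [0,2,0,19,85],
  [0,2,0,19,85],
  [0,2,0,19,85],
  [0,2,0,19,85],
  [0,2,0,19,85],
])

```text
time_s: 18.53
ee_pos: [454.3, 21.6, 195.7]
orientation: [-179.8, 0.3, 87.3]
force: [0.0, -0.1, -0.6]
grip_width: 85.0
```

```bash
python3 -c "
from h import *
p,d,C,o=wrist('w11',tol=4)
d=np.load('top1.npy')
for i,c,z,r,f in faces('top',d):
    if r[2]>300: print('top',z,r)
go((455,24,-15,87.1))
"
```

```text
(np.float64(325.5), np.float64(150.9)) 22.7 [454.1  22.  335.   40.3  87.2]
(np.float64(570.7), np.float64(129.6)) 65.5 [680.9  65.   92.9  50.5 -15.8]
(np.float64(6.7), np.float64(226.2)) 18.8 [ 69.7 -22.6 111.   22.8  69.9]
(np.float64(598.9), np.float64(247.5)) 18.9 [775.7 -76.4 107.8  30.5   5.2]
top 22.5 [454.9  13.6 316.7  40.3  87.1]
now [454.5  21.7 195.8  87.4] rp [-179.79    0.28] t 18.58 F [-0.4  0.4  0.2] grip 85.2
[  2.3   0.4 210.8   0.3] -> [455.   24.  -15.   87.1] q6~ 96
```

send_rows([
  [2,0,40,0,85],
  [2,0,80,0,85],
  [2,0,120,0,85],
  [2,0,155,0,85],
  [2,0,185,0,85],
  [2,0,200,0,85],
  [2,0,205,0,85],
  [2,0,208,0,85],
])

```text
time_s: 19.25
ee_pos: [452.9, 22.7, -13.1]
orientation: [-179.7, 0.3, 87.4]
force: [0.9, -0.3, 0.3]
grip_width: 85.0
```

```bash
python3 -c "
from h import *
go((454.5,23.7,-15,87.2))
"
```

```text
now [452.9  22.7 -13.1  87.4] rp [-179.66    0.28] t 19.25 F [ 0.9 -0.3  0.3] grip 85.0
[1.1 1.6 1.9 0.2] -> [454.5  23.7 -15.   87.2] q6~ 96
```

send_rows([
  [1,1.6,2,0.2,85],
  [1,1.6,2,0.2,85],
  [1,1.6,2,0.2,85],
])

```text
time_s: 19.5
ee_pos: [455.7, 23.5, -14.1]
orientation: [-179.8, 0.3, 87.2]
force: [-0.3, -0.1, 0.4]
grip_width: 85.2
```

send_rows([
  [0,0,0,0,65],
  [0,0,0,0,52],
  [0,0,0,0,44],
  [0,0,0,0,36],
  [0,0,0,0,30],
  [0,0,0,0,30],
  [0,0,0,0,30],
  [0,0,0,0,30],
])

```text
time_s: 20.17
ee_pos: [456.1, 23.5, -13.5]
orientation: [-179.8, 0.3, 87.2]
force: [-0.8, 0.1, 6.6]
grip_width: 38.7
```

```bash
python3 -c "
from h import *
x,y=get_obs()['ee_pos'][:2];w=get_obs()['orientation'][2]
go((x,y,130,w),(663.7,-35.3,130,79.8))
"
```

```text
now [456.1  23.5 -13.5  87.2] rp [-179.84    0.29] t 20.17 F [-0.8  0.1  6.6] grip 38.7
[   0.     0.  -143.5   -0. ] -> [456.05580211  23.48391241 130.          87.23460947] q6~ 96
[-48.7 210.2  -0.    7.4] -> [663.7 -35.3 130.   79.8] q6~ 97
```

send_rows([
  [0,0,-30,0,30],
  [0,0,-70,0,30],
  [0,0,-110,0,30],
  [0,0,-143,0,30],
  [0,0,-143,0,30],
  [0,0,-143,0,30],
])

```text
time_s: 20.67
ee_pos: [458.1, 24.1, 131.3]
orientation: [179.9, 0.3, 87.2]
force: [-0.4, -0.1, -1.5]
grip_width: 38.9
```

send_rows([
  [-8,35,0,1,30],
  [-16,70,0,3,30],
  [-24,105,0,4,30],
  [-33,140,0,5,30],
  [-40,175,0,6,30],
  [-46,200,0,7,30],
  [-49,210,0,7.4,30],
  [-49,210,0,7.4,30],
])

```text
time_s: 21.33
ee_pos: [666.3, -36.0, 128.3]
orientation: [-180.0, 0.3, 79.8]
force: [-1.0, -0.3, -1.3]
grip_width: 39.1
```

```bash
python3 -c "
from h import *
p,d,C,o=wrist('w12',hi=200,tol=4)
go((663.7,-35.3,80,79.8))
"
```

```text
(np.float64(326.0), np.float64(291.4)) 183.5 [691.1 -38.5  23.   15.6  76.8]
(np.float64(481.2), np.float64(209.1)) 18.9 [797.  -74.2 149.   28.7   5.5]
now [664.5 -35.2 128.5  79.8] rp [-179.88    0.29] t 21.38 F [-0.8  0.5 -1.6] grip 38.5
[-0.2 -0.8 48.5  0. ] -> [663.7 -35.3  80.   79.8] q6~ 97
```

View pics/w12.png

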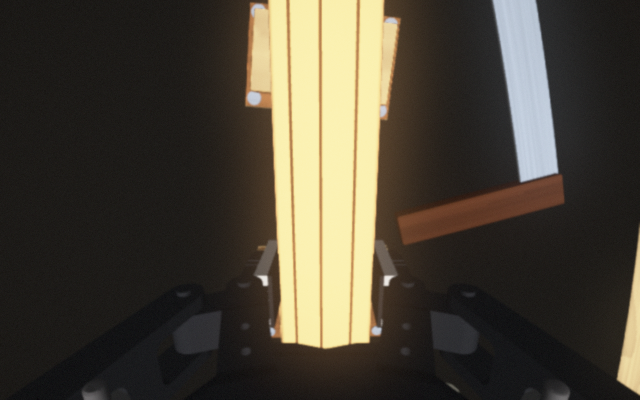

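The batten is held straight down the picture at (325,170), and the high rest's packer shows evenly on both sides at about (258,50) and (388,60). I'll lower it.

send_rows([
  [0,-0.8,25,0,30],
  [0,-0.8,48,0,30],
  [0,-0.8,64,0,30],
  [0,-0.8,71,0,30],
  [0,-0.8,74,0,30],
  [0,-0.8,75,0,30],
  [0,-0.8,75.5,0,30],
  [0,-0.8,76,0,30],
])

```text
time_s: 22.05
ee_pos: [664.3, -35.5, 53.8]
orientation: [-180.0, 0.3, 79.8]
force: [-0.4, -0.6, -1.3]
grip_width: 38.6
```

```bash
python3 -c "
from h import *
go((663.7,-35.3,51,79.8))
"
```

```text
now [664.3 -35.5  53.8  79.8] rp [-180.      0.29] t 22.05 F [-0.4 -0.6 -1.3] grip 38.6
[ 0.1 -0.6  2.8  0. ] -> [663.7 -35.3  51.   79.8] q6~ 97
```

send_rows([
  [0,-0.6,0.7,0,30],
  [0,-0.6,1.4,0,30],
  [0,-0.6,2,0,30],
  [0,-0.6,2.4,0,30],
  [0,-0.6,2.8,0,30],
  [0,-0.6,2.8,0,30],
])

```text
time_s: 22.55
ee_pos: [663.9, -35.4, 51.6]
orientation: [180.0, 0.3, 79.8]
force: [-0.7, -0.1, 4.2]
grip_width: 39.1
```

send_rows([
  [0,0,0,0,45],
  [0,0,0,0,55],
  [0,0,0,0,65],
  [0,0,-10,0,75],
  [0,0,-50,0,85],
  [0,0,-90,0,85],
  [0,0,-130,0,85],
  [0,0,-170,0,85],
])

```text
time_s: 23.22
ee_pos: [663.7, -34.5, 224.2]
orientation: [179.9, 0.3, 79.8]
force: [0.2, 0.1, -0.7]
grip_width: 85.1
```

```bash
python3 -c "
from h import *
p,d,C,o=wrist('w13',tol=4)
p,d=eyes.capture('top'); np.save('top2.npy',d); print('top')
for i,c,z,r,f in faces('top',d):
    if 560<r[0]<720 and -220<r[1]<350: print(z,r)
go((597,321,190,80.3))
"
```

```text
(np.float64(325.8), np.float64(160.9)) 97.4 [668.8 -41.7 326.4  40.3  79.8]
(np.float64(147.4), np.float64(164.5)) 8.5 [459.3   9.2  37.1  19.6  44.7]
(np.float64(508.9), np.float64(386.6)) 14.1 [ 901.7 -418.2   81.6   62.1  -15.2]
top
87.4 [687.   82.9  96.1  40.1  80. ]
87.7 [ 638.5 -175.4   52.1   37.4   78.6]
22.5 [596.7 330.9 160.3  40.   80.4]
now [668.2 -35.1 231.   79.8] rp [179.16   0.27] t 23.32 F [ 1.4  0.1 -0.3] grip 84.9
[ 337.9 -133.    41.    -0.5] -> [597.  321.  190.   80.3] q6~ 128
```

send_rows([
  [-10,0,-20,0,85],
  [-10,0,-20,0,85],
  [-10,0,-20,0,85],
  [-10,0,-20,0,85],
  [-10,0,-20,0,85],
])

```text
time_s: 23.73
ee_pos: [665.4, -44.5, 249.7]
orientation: [179.3, 0.3, 79.8]
force: [0.2, -0.1, 0.3]
grip_width: 84.8
```

```bash
python3 -c "
from h import *
p,d,C,o=wrist('w14',tol=4)
go((597,321,190,80.3))
"
```

```text
(np.float64(320.3), np.float64(151.2)) 87.5 [662.6 -42.  325.2  40.4  79.7]
(np.float64(433.9), np.float64(173.3)) 18.8 [798.9 -75.7 149.2  29.    5.7]
now [665.5 -44.5 249.5  79.8] rp [179.31   0.27] t 23.78 F [ 0.2  0.4 -0.1] grip 85.0
[ 347.7 -131.9   59.5   -0.5] -> [597.  321.  190.   80.3] q6~ 128
```

View pics/w14.png

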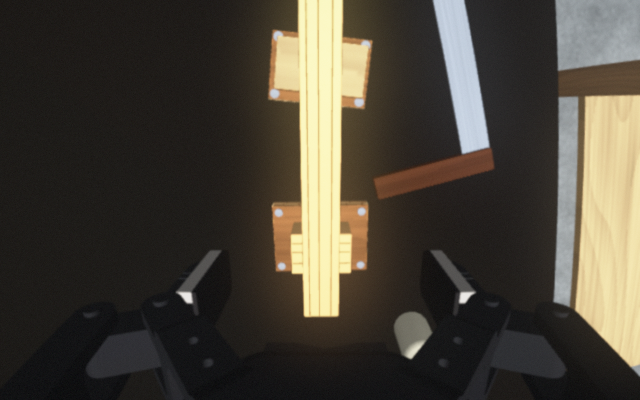

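The batten runs centrally over both packers, at (320,65) and (320,250), and overhangs at both ends. The wrist view gives its centre as about (663.9, -34.9), yaw 79.7, top 87.5. Next is the short batten.

send_rows([
  [348,-132,60,-0.5,85],
  [348,-132,60,-0.5,85],
  [348,-132,60,-0.5,85],
  [348,-132,60,-0.5,85],
  [348,-132,60,-0.5,85],
  [348,-132,60,-0.5,85],
  [348,-132,60,-0.5,85],
  [348,-132,60,-0.5,85],
])

```text
time_s: 24.45
ee_pos: [604.3, 279.8, 192.4]
orientation: [179.4, 0.3, 80.4]
force: [0.5, -0.1, -0.3]
grip_width: 85.2
```

send_rows([
  [33,-10,0,0,85],
  [33,-10,0,0,85],
  [33,-10,0,0,85],
  [33,-10,0,0,85],
  [33,-10,0,0,85],
])

```text
time_s: 24.87
ee_pos: [600.1, 312.8, 191.7]
orientation: [179.4, 0.4, 80.3]
force: [-0.1, 0.4, 0.1]
grip_width: 85.1
```

```bash
python3 -c "
from h import *
p,d,C,o=wrist('w15',tol=4)
go((596.5,331,-3,80.3))
"
```

```text
(np.float64(316.0), np.float64(153.7)) 22.9 [595.8 331.9 158.4  40.   80.2]
(np.float64(508.5), np.float64(123.8)) 116.5 [745.1 351.5  42.5  26.6  87.6]
(np.float64(119.5), np.float64(229.0)) 60.8 [396.8 304.6  26.6  25.3  29.5]
(np.float64(402.6), np.float64(347.5)) 41.2 [657.1 101.4  40.8  18.1 -16.6]
now [600.4 312.5 192.   80.2] rp [179.41   0.35] t 24.92 F [ 0.4  0.  -1.1] grip 85.0
[ 1.76e+01 -6.90e+00  1.95e+02 -1.00e-01] -> [596.5 331.   -3.   80.3] q6~ 129
```

send_rows([
  [18,-7.4,35,0,85],
  [18,-7.4,75,0,85],
  [18,-7.4,115,0,85],
  [18,-7.4,150,0,85],
  [18,-7.4,180,0,85],
  [18,-7.4,195,0,85],
  [18,-7.4,200,0,85],
  [18,-7.4,202,0,85],
])

```text
time_s: 25.58
ee_pos: [597.8, 328.3, -11.2]
orientation: [179.5, 0.4, 80.1]
force: [0.0, -0.4, 0.1]
grip_width: 85.2
```

```bash
python3 -c "
from h import *
go((596,331.4,-14,80.2))
"
```

```text
now [597.8 328.3 -11.2  80.1] rp [179.51   0.42] t 25.58 F [ 0.  -0.4  0.1] grip 85.2
[ 2.8 -2.3  2.8 -0.1] -> [596.  331.4 -14.   80.2] q6~ 129
```

send_rows([
  [3,-2.5,3,0,85],
  [3,-2.5,3,0,85],
  [3,-2.5,3,0,85],
  [3,-2.5,3,0,85],
])

```text
time_s: 25.92
ee_pos: [596.8, 332.1, -12.8]
orientation: [179.4, 0.3, 80.1]
force: [0.8, -1.0, 1.0]
grip_width: 84.9
```

send_rows([
  [0,0,0,0,65],
  [0,0,0,0,52],
  [0,0,0,0,44],
  [0,0,0,0,36],
  [0,0,0,0,30],
  [0,0,0,0,30],
  [0,0,0,0,30],
  [0,0,0,0,30],
])

```text
time_s: 26.58
ee_pos: [597.3, 332.4, -12.2]
orientation: [179.3, 0.3, 80.1]
force: [-1.1, -0.2, 5.1]
grip_width: 39.1
```

```bash
python3 -c "
from h import *
x,y=get_obs()['ee_pos'][:2];w=get_obs()['orientation'][2]
go((x,y,150,w),(620,140,160,80),(663.9,-34.9,150,79.75))
"
```

```text
now [597.3 332.4 -12.2  80.1] rp [179.34   0.31] t 26.58 F [-1.1 -0.2  5.1] grip 39.1
[   0.     0.  -162.2   -0. ] -> [597.31979975 332.38179118 150.          80.1292891 ] q6~ 129
[-1.856e+02  5.530e+01 -1.000e+01  1.000e-01] -> [620. 140. 160.  80.] q6~ 113
[-164.6   73.6   10.     0.2] -> [663.9  -34.9  150.    79.75] q6~ 97
```

send_rows([
  [0,0,-30,0,30],
  [0,0,-70,0,30],
  [0,0,-110,0,30],
  [0,0,-150,0,30],
  [0,0,-162,0,30],
  [0,0,-162,0,30],
])

```text
time_s: 27.08
ee_pos: [598.1, 334.7, 154.5]
orientation: [179.0, 0.1, 80.1]
force: [0.7, 0.4, -1.2]
grip_width: 38.8
```

send_rows([
  [-186,55,0,0,30],
  [-186,55,0,0,30],
  [-186,55,0,0,30],
  [-186,55,0,0,30],
  [-186,55,0,0,30],
  [-186,55,0,0,30],
])

```text
time_s: 27.58
ee_pos: [619.7, 136.2, 153.0]
orientation: [179.2, 0.3, 79.7]
force: [0.5, 0.4, -1.3]
grip_width: 38.8
```

send_rows([
  [-164,74,20,0.2,30],
  [-164,74,20,0.2,30],
  [-164,74,20,0.2,30],
  [-164,74,20,0.2,30],
  [-164,74,20,0.2,30],
  [-164,74,20,0.2,30],
  [-164,74,20,0.2,30],
])

```text
time_s: 28.17
ee_pos: [662.3, -39.0, 132.1]
orientation: [179.4, 0.2, 79.4]
force: [-0.0, 0.3, -1.6]
grip_width: 38.9
```

```bash
python3 -c "
from h import *
p,d,C,o=wrist('w16',hi=200,tol=4)
go((664.1,-33.9,82,79.75))
"
```

```text
(np.float64(325.3), np.float64(208.0)) 167.6 [666.1 -16.4 115.5  54.8  79.6]
(np.float64(481.7), np.float64(202.6)) 19.6 [799.  -73.4 149.4  29.2   4.8]
now [662.3 -37.8 132.7  79.5] rp [179.37   0.22] t 28.22 F [-0.6 -0.  -1.1] grip 38.6
[ 4.2  1.1 50.7 -0.2] -> [664.1  -33.9   82.    79.75] q6~ 97
```

View pics/w16.png

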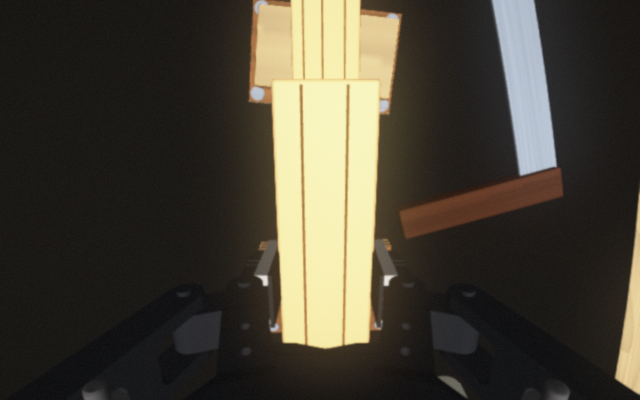

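The short batten is held straight at (326,210), directly over the long one at (326,40). I'll lower it to just above, then touch down.

send_rows([
  [4,1,15,-0.2,30],
  [4,1,32,-0.2,30],
  [4,1,44,-0.2,30],
  [4,1,50,-0.2,30],
  [4,1,51,-0.2,30],
  [4,1,51,-0.2,30],
  [4,1,51,-0.2,30],
])

```text
time_s: 28.8
ee_pos: [665.1, -34.1, 82.5]
orientation: [179.3, 0.2, 79.8]
force: [0.8, -0.6, -0.2]
grip_width: 38.6
```

```bash
python3 -c "
from h import *
C=cal('wrist'); d=eyes.capture('wrist')[1]; W=cloud(d,C)
u=325; tz=get_obs()['ee_pos'][2]+34.2
col=W[:240,u]; m=abs(col[:,2]-tz)<4; k=np.nonzero(m)[0].min(); e=plane([[u,k]],tz,C)[0]
a=np.radians(79.75); print('end row',k,'seen z',np.median(col[m,2]),tz,'centre est',e[:2]-80*np.array([np.cos(a),np.sin(a)]))
def edges(z0,v):
    r=np.nonzero(abs(W[v,:,2]-z0)<4)[0]; r=r[(r>200)&(r<450)]; q=plane([[r.min(),v],[r.max(),v]],z0,C); s=np.array([np.sin(a),-np.cos(a)]); return (q[:,:2]-[663.9,-34.9])@s
for v in (k+20,k+60): print('short edges across',edges(tz,v))
for v in (5,15,25): print('long edges across',edges(87,v))
go((664.1,-33.9,74,79.75))
"
```

```text
end row 79 seen z 117.35860284628563 116.93197476886601 centre est [664.49307307 -34.42708881]
short edges across [-19.2566488   20.33345211]
short edges across [-19.0703704   20.54111949]
long edges across [-19.41306567  20.17577822]
long edges across [-19.51719092  19.84589764]
long edges across [-19.62555657  19.95255414]
now [665.2 -34.3  82.7  79.7] rp [179.28   0.22] t 28.85 F [-0.1  0.3 -0.9] grip 38.7
[ 0.1 -1.2  8.7 -0. ] -> [664.1  -33.9   74.    79.75] q6~ 97
```

send_rows([
  [-0.4,-0.4,4,0,30],
  [-0.4,-0.4,6,0,30],
  [-0.4,-0.4,7,0,30],
  [-0.4,-0.4,7.5,0,30],
  [-0.4,-0.4,8,0,30],
  [-0.4,-0.4,8.5,0,30],
  [-0.4,-0.4,8.5,0,30],
])

```text
time_s: 29.43
ee_pos: [664.7, -34.7, 74.8]
orientation: [179.3, 0.2, 79.7]
force: [-2.4, 0.5, 4.9]
grip_width: 38.4
```

Touchdown. I'll release and rise, then settle and measure.

send_rows([
  [0,0,0,0,45],
  [0,0,0,0,55],
  [0,0,0,0,65],
  [0,0,-10,0,75],
  [0,0,-50,0,85],
  [0,0,-90,0,85],
  [0,0,-130,0,85],
  [0,0,-170,0,85],
])

```text
time_s: 30.1
ee_pos: [662.5, -33.6, 247.5]
orientation: [179.2, 0.2, 79.7]
force: [0.7, -0.2, 0.5]
grip_width: 85.1
```

send_rows([
  [-20,0,-10,0,85],
  [-20,0,-10,0,85],
  [-20,0,-10,0,85],
  [-20,0,-10,0,85],
  [-20,0,-10,0,85],
])

```text
time_s: 30.52
ee_pos: [657.8, -52.5, 255.6]
orientation: [179.4, 0.2, 79.8]
force: [0.4, -0.7, 0.0]
grip_width: 84.8
```

```bash
python3 -c "
from h import *
p,d,C,o=wrist('w17',tol=4)
W=cloud(d,C); a=np.radians(79.75); s=np.array([np.sin(a),-np.cos(a)])
def edges(z0,v):
    r=np.nonzero(abs(W[v,:,2]-z0)<4)[0]; r=r[(r>200)&(r<450)]
    if len(r)<5: return None
    q=plane([[r.min(),v],[r.max(),v]],z0,C); return (q[:,:2]-[663.9,-34.9])@s
for v in (10,30,50,150,190,230,260,300): print(v,edges(109,v),edges(87,v))
p,d=eyes.capture('top'); np.save('top3.npy',d)
go((396,298,200,80))
"
```

```text
(np.float64(327.6), np.float64(157.1)) 109.7 [664.5 -35.  158.7  40.   79.7]
(np.float64(438.1), np.float64(165.4)) 18.9 [798.8 -75.6 149.   28.7   5.6]
(np.float64(417.4), np.float64(342.9)) 72.3 [ 736.1 -288.4   40.3   14.8   47.9]
10 None [-20.08605888  19.39124859]
30 None [-19.34869291  18.70387783]
50 None [-19.5435479   19.89362514]
150 [-18.70077984  19.74871374] None
190 [-19.23719521  20.48300574] None
230 [-18.84604621  20.30983953] None
260 None [-19.31871192  19.46952347]
300 None [-18.90246011  20.402913  ]
now [658.  -52.5 255.7  79.8] rp [179.44   0.21] t 30.62 F [-0.8 -0.2  0.8] grip 85.1
[ 2.984e+02 -3.200e+02  5.570e+01 -2.000e-01] -> [396. 298. 200.  80.] q6~ 137
```

View pics/w17.png

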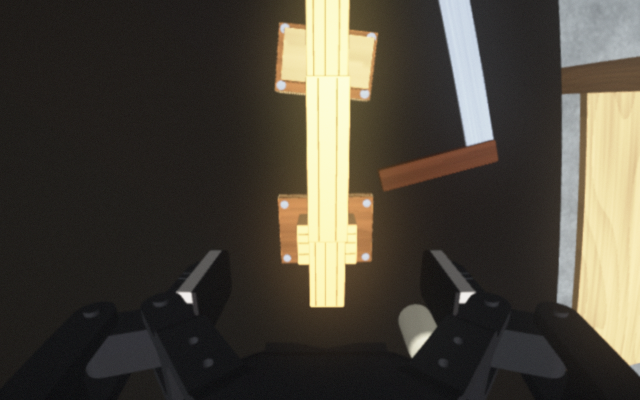

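The short batten lies at (664.5, -35.0), yaw 79.7, top 109.7, with its edges within about 0.5 mm of the long one. Last is the weight.

send_rows([
  [298,-320,56,0,85],
  [298,-320,56,0,85],
  [298,-320,56,0,85],
  [298,-320,56,0,85],
  [298,-320,56,0,85],
  [298,-320,56,0,85],
  [298,-320,56,0,85],
  [298,-320,56,0,85],
])

```text
time_s: 31.28
ee_pos: [458.9, 212.5, 209.7]
orientation: [179.5, 0.2, 79.8]
force: [0.6, 0.5, -0.2]
grip_width: 85.0
```

```bash
python3 -c "
from h import *
go((396,295,210,80))
"
```

```text
now [458.9 212.5 209.7  79.8] rp [179.51   0.23] t 31.28 F [ 0.6  0.5 -0.2] grip 85.0
[ 70.1 -76.5  -0.3  -0.2] -> [396. 295. 210.  80.] q6~ 137
```

send_rows([
  [70,-76,0,0,85],
  [70,-76,0,0,85],
  [70,-76,0,0,85],
  [70,-76,0,0,85],
  [70,-76,0,0,85],
  [70,-76,0,0,85],
])

```text
time_s: 31.78
ee_pos: [396.5, 294.7, 208.4]
orientation: [179.5, 0.3, 79.8]
force: [-0.9, -0.5, 1.0]
grip_width: 85.1
```

```bash
python3 -c "
from h import *
p,d,C,o=wrist('w18',tol=4)
W=cloud(d,C)
for lo,hi,n in ((56,63,'knob'),(42,49,'body')):
    m=((W[...,2]>lo)&(W[...,2]<hi)).astype(np.uint8); m[260:]=0
    k,L,S,_=cv2.connectedComponentsWithStats(m); i=1+np.argmax(S[1:,4]); f=L==i
    z=np.median(W[...,2][f]); c=max(cv2.findContours(f.astype(np.uint8),0,1)[0],key=cv2.contourArea).reshape(-1,2)
    q=plane(c,z,C)[:,:2].astype(np.float32); print(n,z,cv2.minEnclosingCircle(q),S[i])
t=cal('top')
for i,c,z,r,f in faces('top',np.load('top3.npy')):
    if np.hypot(*(r[:2]-[395,303]))<15: print('top',z,r)
go((395,303,40,80))
"
```

```text
(np.float64(630.5), np.float64(162.4)) 60.4 [711.2 258.7  50.7  12.8  86. ]
(np.float64(320.4), np.float64(173.1)) 60.7 [395.1 303.9  25.2  25.   53.9]
(np.float64(617.7), np.float64(314.6)) 87.6 [684.3  90.1  91.2  44.2  80. ]
(np.float64(636.1), np.float64(366.1)) 18.6 [800.3 -75.2  32.2  16.7 -79.1]
(np.float64(128.4), np.float64(393.9)) 20.7 [ 69.   33.2  26.5  21.3 -53.6]
knob 60.55981501302199 ((394.77557373046875, 304.525634765625), 13.002782821655273) [307 160  27  27 552]
body 45.6503171836938 ((394.70947265625, 304.2997131347656), 23.89971351623535) [ 297  147   48   47 1163]
top 60.3 [3.944e+02 3.023e+02 2.280e+01 2.020e+01 2.000e-01]
now [396.9 294.3 208.4  79.7] rp [179.52   0.27] t 31.83 F [ 0.1 -0.4  0.2] grip 85.1
[  8.2  -3.4 168.4  -0.3] -> [395. 303.  40.  80.] q6~ 137
```

View pics/w18.png

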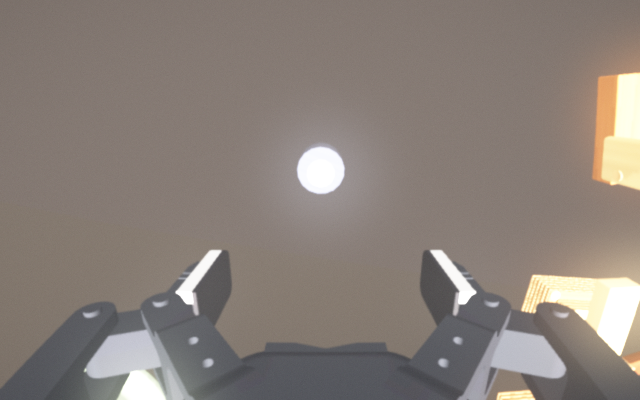

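The weight shows at (321,170), circular, radius 23.9 mm at z 45.7, with its axis at (394.7, 304.3). I'll descend with the pads on the upper body and keep the palm clear of the knob.

send_rows([
  [9.5,-4,35,0,85],
  [9.5,-4,75,0,85],
  [9.5,-4,115,0,85],
  [9.5,-4,150,0,85],
  [9.5,-4,180,0,85],
  [9.5,-4,195,0,85],
  [9.5,-4,200,0,85],
  [9.5,-4,204,0,85],
])

```text
time_s: 32.5
ee_pos: [396.5, 301.9, 3.5]
orientation: [179.6, 0.3, 79.6]
force: [1.1, -0.0, 1.6]
grip_width: 84.8
```

```bash
python3 -c "
from h import *
go((394.7,304.3,0,79.8))
"
```

```text
now [396.5 301.9   3.5  79.6] rp [179.59   0.34] t 32.5 F [ 1.1 -0.   1.6] grip 84.8
[ 2.  -2.2  3.5 -0.2] -> [394.7 304.3   0.   79.8] q6~ 138
```

send_rows([
  [2,-2.2,2,0,85],
  [2,-2.2,3.5,0,85],
  [2,-2.2,3.5,0,85],
  [2,-2.2,3.5,0,85],
])

```text
time_s: 32.83
ee_pos: [395.5, 304.7, 0.9]
orientation: [179.5, 0.3, 79.6]
force: [-0.5, -0.6, -0.1]
grip_width: 84.9
```

send_rows([
  [0,0,0,0,70],
  [0,0,0,0,58],
  [0,0,0,0,50],
  [0,0,0,0,44],
  [0,0,0,0,38],
  [0,0,0,0,36],
  [0,0,0,0,36],
  [0,0,0,0,36],
])

```text
time_s: 33.5
ee_pos: [395.4, 305.1, 1.6]
orientation: [179.5, 0.2, 79.6]
force: [-2.1, 0.4, 7.4]
grip_width: 46.7
```

send_rows([
  [0,0,-10,0,36],
  [0,0,-20,0,36],
  [0,0,-30,0,36],
  [0,0,-30,0,36],
])

```text
time_s: 33.83
ee_pos: [396.3, 306.0, 33.6]
orientation: [179.4, 0.1, 79.6]
force: [0.7, 0.6, -7.8]
grip_width: 46.6
```

```bash
python3 -c "
from h import *
x,y=get_obs()['ee_pos'][:2];w=get_obs()['orientation'][2]
go((x,y,170,w),(664.4,-35,170,79.7))
p,d,C,o=wrist('w19',hi=170)
"
```

```text
now [396.3 306.   33.6  79.6] rp [1.7938e+02 1.2000e-01] t 33.83 F [ 0.7  0.6 -7.8] grip 46.6
[   0.     0.  -136.4   -0. ] -> [396.32887533 305.95033429 170.          79.64639317] q6~ 138
[-2.872e+02  3.250e+02 -0.000e+00 -1.000e-01] -> [664.4 -35.  170.   79.7] q6~ 97
(np.float64(330.1), np.float64(381.7)) 138.6 [398.5 322.1  60.7  12.7 -11. ]
```

View pics/w19.png

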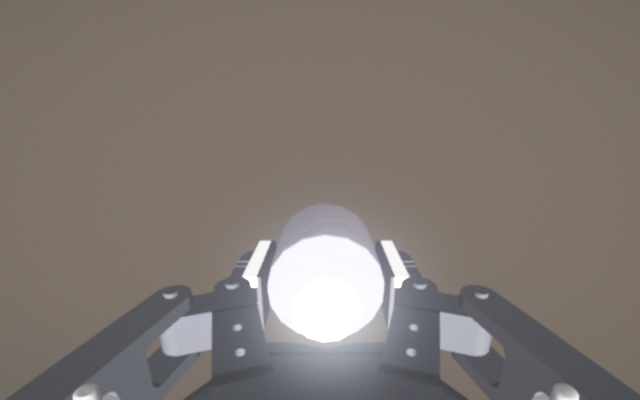

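The weight is held upright between the pads at (326,270), and the wrist force reads -7.8 N. I'll carry it over the stack.

send_rows([
  [0,0,-30,0,36],
  [0,0,-60,0,36],
  [0,0,-95,0,36],
  [0,0,-125,0,36],
  [0,0,-136,0,36],
  [0,0,-136,0,36],
  [0,0,-136,0,36],
])

```text
time_s: 34.47
ee_pos: [394.7, 306.3, 168.7]
orientation: [179.4, 0.1, 79.6]
force: [-1.1, -0.7, -8.3]
grip_width: 46.4
```

send_rows([
  [-15,17,0,0,36],
  [-38,43,0,0,36],
  [-61,69,0,0,36],
  [-84,95,0,0,36],
  [-107,121,0,0,36],
  [-130,147,0,0,36],
  [-145,164,0,0,36],
  [-145,164,0,0,36],
])

```text
time_s: 35.13
ee_pos: [531.9, 129.9, 168.2]
orientation: [179.4, 0.3, 79.3]
force: [0.7, 0.5, -6.4]
grip_width: 46.5
```

```bash
python3 -c "
from h import *
go((664.6,-34.1,165,79.7))
"
```

```text
now [531.9 129.9 168.2  79.3] rp [179.41   0.29] t 35.13 F [ 0.7  0.5 -6.4] grip 46.5
[-136.5  160.8    3.2   -0.4] -> [664.6 -34.1 165.   79.7] q6~ 97
```

send_rows([
  [-16,19,0,0,36],
  [-39,46,0,0,36],
  [-62,73,0,0,36],
  [-85,100,0,0,36],
  [-108,127,0,-0.4,36],
  [-127,149,2,-0.4,36],
  [-136,160,3,-0.4,36],
  [-136.5,161,3,-0.4,36],
])

```text
time_s: 35.8
ee_pos: [665.0, -37.0, 163.7]
orientation: [179.6, 0.4, 79.5]
force: [0.4, 0.7, -8.0]
grip_width: 46.1
```

```bash
python3 -c "
from h import *
go((664.6,-34.1,115,79.7))
"
```

```text
now [665.  -37.  163.7  79.5] rp [179.62   0.36] t 35.8 F [ 0.4  0.7 -8. ] grip 46.1
[ 2.8 -0.9 48.7 -0.2] -> [664.6 -34.1 115.   79.7] q6~ 97
```

send_rows([
  [2.8,-0.9,15,0,36],
  [2.8,-0.9,30,0,36],
  [2.8,-0.9,40,0,36],
  [2.8,-0.9,45,0,36],
  [2.8,-0.9,48,0,36],
  [2.8,-0.9,49,0,36],
  [2.8,-0.9,49,0,36],
  [2.8,-0.9,49,0,36],
])

```text
time_s: 36.47
ee_pos: [665.5, -34.4, 115.5]
orientation: [179.5, 0.4, 79.5]
force: [-0.5, 0.2, -6.9]
grip_width: 46.2
```

```bash
python3 -c "
from h import *
go((664.6,-34.1,110.5,79.7))
"
```

```text
now [665.5 -34.4 115.5  79.5] rp [179.54   0.36] t 36.47 F [-0.5  0.2 -6.9] grip 46.2
[ 0.1 -0.9  5.  -0.2] -> [664.6 -34.1 110.5  79.7] q6~ 97
```

send_rows([
  [0,-0.9,1,0,36],
  [0,-0.9,2,0,36],
  [0,-0.9,3,0,36],
  [0,-0.9,4,0,36],
  [0,-0.9,4.5,0,36],
  [0,-0.9,5,0,36],
])

```text
time_s: 36.97
ee_pos: [664.6, -34.3, 110.7]
orientation: [179.5, 0.4, 79.5]
force: [-2.0, -0.8, -2.0]
grip_width: 46.1
```

send_rows([
  [0,0,0.5,0,36],
  [0,0,0.7,0,36],
])

```text
time_s: 37.13
ee_pos: [664.6, -34.3, 110.7]
orientation: [179.5, 0.4, 79.5]
force: [-3.2, -0.6, 0.9]
grip_width: 46.3
```

send_rows([
  [0,0,0,0,50],
  [0,0,0,0,58],
  [0,0,0,0,68],
  [0,0,0,0,85],
  [0,0,0,0,85],
  [0,0,-15,0,85],
  [0,0,-45,0,85],
  [0,0,-80,0,85],
])

```text
time_s: 37.8
ee_pos: [662.3, -33.5, 189.3]
orientation: [179.8, 0.4, 79.5]
force: [0.5, -0.0, 0.1]
grip_width: 85.1
```

send_rows([
  [-20,0,-70,0,85],
  [-20,0,-70,0,85],
  [-20,0,-70,0,85],
  [-20,0,-70,0,85],
  [-20,0,-70,0,85],
  [-20,0,-70,0,85],
])

```text
time_s: 38.3
ee_pos: [657.6, -52.2, 257.6]
orientation: [180.0, 0.4, 79.5]
force: [-0.7, -0.3, -0.7]
grip_width: 85.1
```

```bash
python3 -c "
from h import *
p,d,C,o=wrist('w20',hi=190,tol=4)
W=cloud(d,C)
for lo,hi,n in ((164,174,'knob'),(150,158,'body')):
    m=((W[...,2]>lo)&(W[...,2]<hi)).astype(np.uint8); m[260:]=0
    k,L,S,_=cv2.connectedComponentsWithStats(m); i=1+np.argmax(S[1:,4]); f=L==i
    z=np.median(W[...,2][f]); c=max(cv2.findContours(f.astype(np.uint8),0,1)[0],key=cv2.contourArea).reshape(-1,2)
    q=plane(c,z,C)[:,:2].astype(np.float32); print(n,z,cv2.minEnclosingCircle(q),S[i])
for lo,hi,n in ((104,114,'short'),(82,92,'long')):
    m=(W[...,2]>lo)&(W[...,2]<hi); q=W[m][:,:2]; q=q[np.hypot(*(q-[664,-35]).T)<185]; print(n,np.median(W[...,2][m]),cv2.minAreaRect(q.astype(np.float32)))
go((500,-35,300,79.7))
"
```

```text
(np.float64(329.4), np.float64(170.4)) 154.5 [664.3 -34.8  46.7  46.5 -10.4]
(np.float64(439.9), np.float64(164.4)) 18.7 [798.7 -75.6 149.3  28.7   5.4]
(np.float64(419.2), np.float64(341.1)) 71.7 [ 735.8 -288.4   41.8   13.8   49.1]
knob 169.58891482241586 ((664.3364868164062, -34.73679733276367), 12.91856575012207) [313 160  33  33 840]
body 154.62146175038407 ((664.2921752929688, -35.07798385620117), 23.816986083984375) [ 301  144   58   57 1732]
short 109.66176025435479 ((664.561767578125, -35.52898406982422), (159.867431640625, 40.29945755004883), 79.86457061767578)
long 87.62800725725418 ((662.0772705078125, -45.68717956542969), (319.4599914550781, 40.15774154663086), 79.8653793334961)
now [657.6 -52.2 257.4  79.5] rp [179.98   0.37] t 38.35 F [ 0.9  0.9 -0.2] grip 85.0
[ -11.7 -158.1  -42.6   -0.2] -> [500.  -35.  300.   79.7] q6~ 96
```

View pics/w20.png

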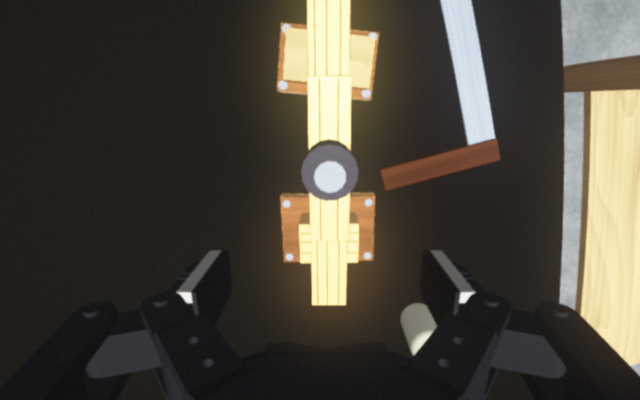

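The weight stands at (329,172), on the middle of the short batten to within 1 mm. I'll move the arm well clear, then do a last check from the fixed cameras.

send_rows([
  [-12,-158,-43,0,85],
  [-12,-158,-43,0,85],
  [-12,-158,-43,0,85],
  [-12,-158,-43,0,85],
  [-12,-158,-43,0,85],
  [-12,-158,-43,0,85],
  [-12,-158,-43,0,85],
  [-12,-158,-43,0,85],
])

```text
time_s: 39.02
ee_pos: [500.9, -35.1, 299.6]
orientation: [-180.0, 0.4, 79.6]
force: [0.4, -0.3, -0.4]
grip_width: 84.9
```

```bash
python3 -c "
from h import *
F0=[r for i,c,z,r,f in faces('top',np.load('top0.npy'))]
for n in ('top','scene'):
    p,d=eyes.capture(n); cv2.imwrite(f'pics/{n}9.png',p)
    for i,c,z,r,f in faces(n,d,hi=190):
        if 600<r[0]<850 and abs(r[1])<380: print(n,z,r, [list(q) for q in F0 if np.hypot(*(q[:2]-r[:2]))<6] if n=='top' else '')
print(get_obs()['time_s'],get_obs()['qvel'].round(2))
"
```

```text
top 18.8 [797.8 -74.8 151.9  28.1   4.9] [[np.float64(797.9), np.float64(-74.6), np.float64(151.7), np.float64(28.2), np.float64(4.8)]]
top 111.3 [745.5 343.5  56.1  24.6  85.7] [[np.float64(746.0), np.float64(344.7), np.float64(54.2), np.float64(22.7), np.float64(89.5)]]
top 110.2 [ 748.8 -303.5   23.1   19.9  -89.8] [[np.float64(748.8), np.float64(-303.5), np.float64(23.1), np.float64(19.9), np.float64(-89.8)]]
top 109.8 [674.7  11.4  62.8  39.9  80.3] []
scene 117.7 [678.  -23.5  45.4  25.3 -53.5] 
scene 106.1 [ 752.7 -297.1   33.8   22.7   43.9] 
scene 17.3 [801.7 -72.6 151.2  30.2   4.7] 
scene 108.6 [747.2 346.7  57.8  28.7  86. ] 
39.1167 [-0.06 -0.05  0.06  0.21 -0.   -0.02]
```

View pics/scene9.png

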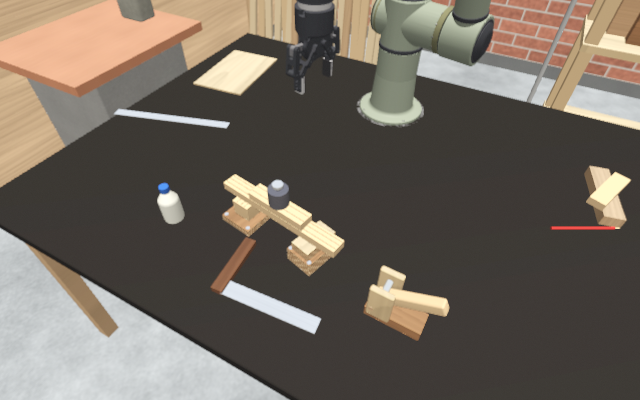

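The scene view shows the finished stack around (280,215), with the weight upright at (278,195). The bottle, square and clamp haven't moved, and the arm is clear.

```bash
python3 -c "
from cell import hand_in
print(hand_in())"
```

```text
the job is handed in; nothing more can be done
None
```

The lay-up is built in the order you asked and handed in at about 39 s of robot time. The arm stood clear with nothing touching the stack.

**What the last checks showed**
- **Packers:** each is within about 1 mm of its rest's centre by the wrist camera and lies along it. Both tops read 65.2 mm.
- **Long batten:** it is centred at about (664, -35), yaw 79.8°, and runs over the middle of both packers. It reaches past them at each end.
- **Short batten:** it is at (664.5, -35), with its edges within about 0.5 mm of the long batten's.
- **Weight:** it stands upright at (664.3, -35.0), on the short batten's middle to within 1 mm.
- **Left alone:** the bottle and try square read the same as at the start. The clamp reads within about 1 mm, which is measurement scatter.

**What disagreed or failed**
- **Fingertip position:** by depth, the fingertips stood about 20 to 33 mm behind the reported tool point, depending on opening, not 8 mm ahead as the text says. My first grasp of the thin packer therefore closed above it without touching it. I grasped lower from then on.
- **Camera offsets:** the top camera read about 2 mm off the wrist camera in places, and two-view heights scattered by up to about 7 mm on the short-baseline pairs. I went by the wrist readings, backed by touch.
- **Long batten height:** my two-view check on it was invalid because the view was clipped, so I relied on matching depth readings from two cameras instead.
- **Weight height:** I did not check the weight's height from two views; its depth readings from the wrist and top cameras agreed.

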